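Unload the egg cooker

ROBOT

A 6-joint arm with a two-finger parallel gripper is mounted at the origin on a cart in front of the work surface, level with it; the furniture and walls round the work are solid. World frame = base frame: x ahead of the robot, y to its left, z up, the work surface at z = 0. Lengths are in m, angles in rad, forces in N, time in s.
With the tool pointing down it reaches from about 0.3 to 0.75 m from the base axis. Payload 8.5 kg.
Tool frame: the origin (TCP) lies midway between the tips of the shut fingers; the grasp point (between the pads) lies behind it (r.grasp_offset is the z of the grasp point in the tool frame, in m); z points along the fingers, y is the direction in which the jaws open and shut (so a half turn about z gives the same grasp; the last joint's range is limited). The gripper opens to 85 mm and grips with 20 to 120 N. Pads are 22 mm wide; open, the fingers measure 114 mm over their backs; the gripper's body (76 mm by 85 mm) begins 54 mm behind the grasp point. The pads swing forward as they close: fully open they stand 13 mm farther back than shut.
Start: joints at [0.9, 0.381, 1.297, -0, 1.464, -0.215], TCP at [0.242, 0.494, 0.231] pointing down, gripper open.
Joint ranges: [-3.11, 3.11], [-0.89, 2.33], [0.22, 2.48], [-1.42, 4.56], [0.17, 2.85], [-2.88, 2.88]. Speed limits (rad/s): [2.39, 2.39, 3.14, 3.14, 3.14, 3.14].

INTERFACE

Orientations are given as a 3x3 rotation matrix whose columns are the frame's x, y, z axes.
In Python, from rig import r gives the robot as it stands.
- The arm moves only by the tool move_arm, never from a script. Its arguments are lists of equal length, an entry for each row: "delta_pos": the shift along the world's x, y, z in mm, a list of three; "angular": the turn, a rotation vector about the world's x, y, z in rad, a list of three; "fingers": the closure, from 0 (fully open) to 1 (shut). In form: {"delta_pos": [[dx, dy, dz], ...], "angular": [[wx, wy, wz], ...], "fingers": [fingers, ...]}. A call has 1 to 20 rows; each row is the pose to reach, as a shift and turn from the pose commanded when the call began; what a row does not reach only later rows make up. A row lasts 1/8 s, in which the tool goes at most 62.5 mm and 10.7 degrees, less where a joint would pass 70% of its speed; a pose out of reach is approached as far as the arm can. A call with a gripper value outside its range is refused whole. The fingers move at their own pace and stop on an object; "squeeze" is the grip in N (left out, the last holds). Time passes only in rows, so rows that repeat a pose let the fingers close. It gives the time, the measured TCP pose, the force and the opening at its end, in the units of the state.
- r.state(): the state, without advancing time (a new reading comes with each control period).
- r.grab_frame(name): name is "scene" or "top" or "wrist"; returns a dict with "image" (480x640x3 uint8, blue, green, red), "fx", "fy", "cx", "cy" (pixels), "distortion" ([k1, k2, p1, p2, k3] as OpenCV has them; the pictures are not rectified), "R" (3x3) and "t" (3): a world point X has camera coordinates R X + t. Camera axes: x right, y down, z forward; pixel columns grow to the right and rows downward; lengths in m; the calibration is good to about 2 mm. A picture is of the moment at which its call begins. There is no depth.
- r.sign_off(): hands the job in, once; it reports no verdict.
The state is a dict: "time_s": time; "joint_pos": joint angles; "dq": joint speeds; "joint_torque": joint torques, N m; "tool_pos": TCP position; "tcp_rot": TCP orientation; "wrist_force": force on the tool from outside, world axes, zero at the start; "ft_torque": the same for the moment, N m; "width": finger opening in m.
Only numpy, scipy, OpenCV 4.12 (cv2) and the standard library are available. Lean on these libraries where they do the work, as an engineer would, in place of code of your own. Each camera call takes 0.05 s, during which the arm holds its last target.

TASK

Take the boiled eggs out of the egg cooker: press the orange key at its front so that the lid pops up, swing the lid right back, press the orange lift lever at its side all the way down so that the rack brings the eggs up, and lay every egg gently in the rice bowl. Then press the empty rack all the way down again and shut the lid so that it stays latched; leave the bowl upright and do not disturb the other things on the worktop.

Things in the scene. Friction and masses are not known exactly. Their poses are not given: they have to be found in the camera images.
- egg_cooker: white round egg cooker, 166 mm across, fixed to the worktop; open pot with a clear lid. Origin: centre of its underside. +z up; its front (orange release key) lies at -x, the lid's hinge at +x, the lift lever sticks out at -y. Rim of the pot 100 mm above the origin, inner radius 77 mm; the shut lid's top 129 mm up
- lid (a joint): angle of the clear lid, rad: 0 = shut and latched, 1.70 = right back against its stop. Released, a soft spring lifts it to about 1.1; beyond that it stays where it is left (hinge friction 0.05 N m). To shut: swing it down, then press near its front with 5 to 12 N until the latch snaps over its tongue; unlatched it springs up again. The raised rack blocks it
- lid_hinge (a point): middle of the hinge axis (along the cooker's y), 87 mm behind the cooker's centre and 102 mm up. The frame turns with the lid (x, y, z as the cooker's when shut): the lid is a disc 164 mm across that reaches from here along -x; flat underside at z = 0, domed outside at z = 6 mm at the edge and 27 mm in the middle
- lid_front (a point): top of the white tongue at the front edge of the lid, 181 mm from the hinge axis; the tongue is 34 mm wide
- lid_release (a joint): angle of the orange release key at the front, rad: 0 = at rest, latched; it lets go of the lid at about 0.18 (3 N) and reaches 0.35 fully down (5 N); it springs back
- release_pad (a point): middle of the top of the orange release key, about 100 mm above the worktop, 129 mm in front of the cooker's centre; the key is a pad 40 mm long and 36 mm wide (along the cooker's y); press it straight down about 8 mm, near its outer half (an upright latch nose, 19 mm higher, stands 28 mm nearer the lid)
- lift_lever (a joint): angle of the lift lever, rad: 0 = rack down, orange pad up; 0.70 = pad pressed right down, rack up. The lever rocks on a pivot at the pot's wall (89 mm from the cooker's centre at -y, 70 mm up; axis along the cooker's x): its outer end carries the orange pad 62 mm out, its inner end lifts the rack. It stays where it is left. Pressing takes 8 to 12 N at the pad
- lever_pad (a point): middle of the top of the lift lever's orange pad (34 x 30 mm). It moves on an arc of 62 mm about the pivot, from about 96 mm above the worktop (rack down) to about 53 mm (rack up); press it straight down
- egg_rack (a joint): height of the wire egg rack above its lowest place, m: 0 = down in the pot, 0.061 = fully up. Geared to the lift lever; it stays where it is left (friction 4 N)
- rack_knob (a point): top of the black knob (22 mm across) in the middle of the rack, 76 mm above the worktop when the rack is down, 137 mm when it is up; press it straight down with 4 to 8 N to lower the empty rack (the lever's pad tips up again)
- egg_0: brown egg, 43 mm across, 57 mm long, 58 g, fragile; two or three of the four are present. Origin: its middle, z along its length. At the start it stands upright in a wire ring of the rack, at (+-30, +-30) mm about the knob, its middle 63 mm above the worktop (124 mm with the rack up). Pinch it across its waist along the rack's tangent: so both fingers clear the other eggs
- egg_1: brown egg, 43 mm across, 57 mm long, 58 g, fragile; two or three of the four are present. Origin: its middle, z along its length. At the start it stands upright in a wire ring of the rack, at (+-30, +-30) mm about the knob, its middle 63 mm above the worktop (124 mm with the rack up). Pinch it across its waist along the rack's tangent: so both fingers clear the other eggs
- egg_2: brown egg, 43 mm across, 57 mm long, 58 g, fragile; two or three of the four are present. Origin: its middle, z along its length. At the start it stands upright in a wire ring of the rack, at (+-30, +-30) mm about the knob, its middle 63 mm above the worktop (124 mm with the rack up). Pinch it across its waist along the rack's tangent: so both fingers clear the other eggs
- egg_3: brown egg, 43 mm across, 57 mm long, 58 g, fragile; two or three of the four are present. Origin: its middle, z along its length. At the start it stands upright in a wire ring of the rack, at (+-30, +-30) mm about the knob, its middle 63 mm above the worktop (124 mm with the rack up). Pinch it across its waist along the rack's tangent: so both fingers clear the other eggs
- rice_bowl: white rice bowl with a flower band, 115 mm across the mouth, 52 mm high, inner floor 8 mm up, inner radius about 30 mm at the floor and 53 mm at the rim; stands loose on the worktop. Origin: centre of its underside
- mug: striped mug, 86 mm across (120 with the handle), 90 mm high; bystander. Origin: centre of its underside
- timer_clock: white kitchen timer, 24 x 72 x 75 mm; bystander
- teaspoon_left: steel teaspoon, 130 mm long; bystander

How it is judged:
On the way, in this order (a step that is already met when the one before it is completed fails the run):
1. the lid has popped up (value of joint lid above 0.3 rad), for 0.1 s.
2. the lid is swung right back (value of joint lid above 1.55 rad), for 0.3 s.
3. the lift lever is pressed down and the rack is up, lid still back (value of joint lift_lever above 0.6 rad and value of joint egg_rack above 0.052 m and value of joint lid above 1.4 rad), for 0.3 s.
4. every egg lies in the bowl (horizontal distance between each of egg_0, egg_1, egg_2, egg_3 and rice_bowl below 0.05 m and z of egg_0 in the frame of rice_bowl between 0.015 and 0.085 m and contact force between the fingers and egg_0 below 0.5 N and z of egg_1 in the frame of rice_bowl between 0.015 and 0.085 m and contact force between the fingers and egg_1 below 0.5 N and z of egg_2 in the frame of rice_bowl between 0.015 and 0.085 m and contact force between the fingers and egg_2 below 0.5 N and z of egg_3 in the frame of rice_bowl between 0.015 and 0.085 m and contact force between the fingers and egg_3 below 0.5 N), for 0.3 s.
5. the empty rack is pressed down again (value of joint egg_rack below 0.006 m and value of joint lid above 0.3 rad), for 0.2 s.
At the end, for the whole second after the job is handed in: The lid is latched shut (under 0.03 rad), the rack is down (within 8 mm), the bowl stands upright on the worktop (within 0.2 rad), and every egg that was present lies at rest in it (egg's middle within 50 mm of the bowl's axis and 15 to 85 mm above its underside), touched by nothing else (all of step 4 and value of joint lid below 0.03 rad and value of joint egg_rack below 0.008 m and angle between rice_bowl's own z axis and vertical below 0.2 rad and height (world z) of rice_bowl below 0.02 m and linear speed of each of egg_0, egg_1, egg_2, egg_3 below 0.06 m/s).
It fails at once if an egg is dropped or thrown: it moves faster than 1.0 m/s out of the fingers (a fall of 5 cm) ((linear speed of egg_0 above 1 m/s and contact force between the fingers and egg_0 below 0.5 N) or (linear speed of egg_1 above 1 m/s and contact force between the fingers and egg_1 below 0.5 N) or (linear speed of egg_2 above 1 m/s and contact force between the fingers and egg_2 below 0.5 N) or (linear speed of egg_3 above 1 m/s and contact force between the fingers and egg_3 below 0.5 N)).
It fails at once if a bystander (mug, timer, teaspoon) is shifted by more than 4 cm or the mug is knocked over (distance of any of mug, timer_clock, teaspoon_left from where it was at the start of the episode above 0.04 m or angle between mug's own z axis and vertical above 0.5 rad).
Of egg_0, egg_1, egg_2, egg_3 only 2 to 3 are there at a start; the rules pass over those that are not, and their reading is None.
At some moment in a run one of rice_bowl may be knocked a few centimetres aside while the robot is not near it.
It also fails if it takes over 210 s, if anything falls off the work surface, if the arm or the gripper's body presses on something with over 40 N, if the wrist force passes 120 N, or if a joint passes its speed limit or range.

## Working session

There is one attempt and no reset: what is moved stays moved. The work goes in short steps, Python scripts to look and compute and a tool call to move; the robot and the scene stay as the last step left them, time stands still between calls to the robot, and variables do not carry over. Pictures are saved under pics/ and viewed, and the job is handed in when it is done.

Besides the shell and the picture viewer there is one more tool, called by a JSON object that holds its "method" and its "body", one argument or row to a line. move_arm: Moves the arm, as the interface text tells. Its arguments: {"type":"object","properties":{"delta_pos":{"type":"array","items":{"type":"array","items":{"type":"number"}}},"angular":{"type":"array","items":{"type":"array","items":{"type":"number"}}},"fingers":{"type":"array","items":{"type":"number"}},"squeeze":{"type":"number"}},"required":["delta_pos","angular","fingers"]}

```bash
ls; mkdir -p pics; python3 - <<'E'
from rig import r
import cv2
s=r.state();print(s['time_s'],s['tool_pos'],s['tcp_rot'],s['width'],r.grasp_offset)
for n in ['scene','top','wrist']:
    f=r.grab_frame(n);cv2.imwrite(f'pics/{n}0.png',f['image']);print(n,f['fx'],f['cx'],f['cy'],f['distortion'],f['R'],f['t'])
E
```

```text
pics
0.0 [0.24190429 0.49361167 0.23070097] [[-8.97903782e-01  4.40190723e-01 -9.62546233e-04]
 [ 4.40191634e-01  8.97903099e-01 -1.16166589e-03]
 [ 3.52918696e-04 -1.46676900e-03 -9.99998862e-01]] 0.0856648537864979 -0.0187
scene 509.95138489934465 316.74090368973117 248.02188841727065 [-0.09493182  0.          0.          0.          0.        ] [[-0.63895633 -0.76916575 -0.01090264]
 [-0.62821081  0.52993794 -0.56966391]
 [ 0.44394368 -0.3571412  -0.82180543]] [0.29318687 0.47915877 0.68479295]
top 492.3405690313532 324.9694288734859 240.13896896402554 [-0.09577945  0.          0.          0.          0.        ] [[ 0.01014078 -0.99955861  0.02792416]
 [-0.98700549 -0.01448416 -0.1600324 ]
 [ 0.16036622 -0.02593844 -0.98671671]] [-0.11099695  0.58853067  0.95490205]
wrist 415.11938297120963 319.16678707862656 229.8948964705221 [-0.08282716  0.          0.          0.          0.        ] [[ 4.39563893e-01  8.98210947e-01 -8.24299115e-04]
 [ 8.55421195e-01 -4.18343337e-01  3.05357874e-01]
 [ 2.73930945e-01 -1.34929419e-01 -9.52237307e-01]] [-0.54904124 -0.03965608  0.38066932]
```

View pics/scene0.png

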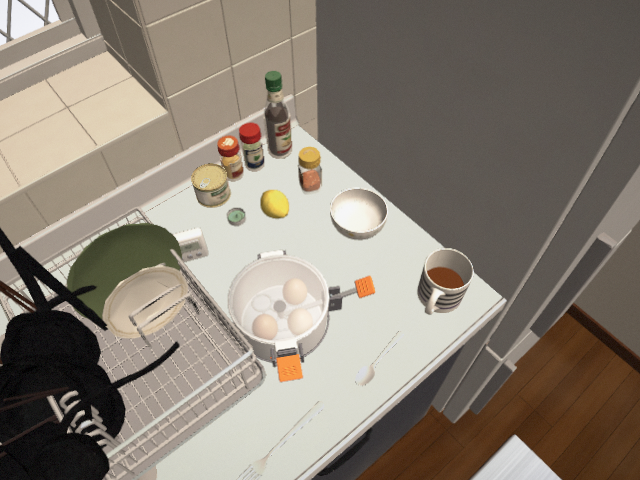

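View pics/top0.png

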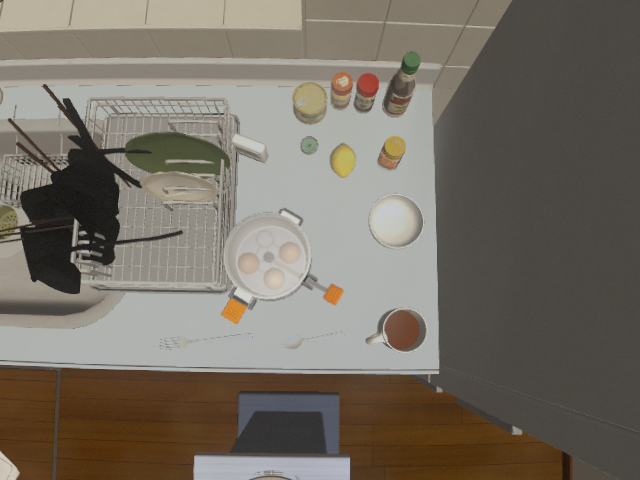

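View pics/wrist0.png

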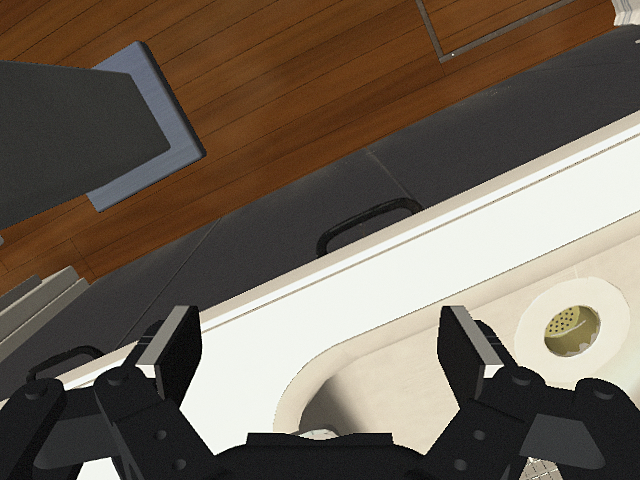

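```bash
python3 - <<'E'
import cv2
a=cv2.imread('pics/top0.png')[190:340,205:365];cv2.imwrite('pics/topc.png',cv2.resize(a,None,fx=5,fy=4,interpolation=cv2.INTER_CUBIC) if 0 else cv2.resize(a,(640,600),interpolation=cv2.INTER_CUBIC))
a=cv2.imread('pics/scene0.png')[240:390,215:385];cv2.imwrite('pics/scenec.png',cv2.resize(a,(680,600),interpolation=cv2.INTER_CUBIC))
E
```

```text
(no output)
```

View pics/topc.png

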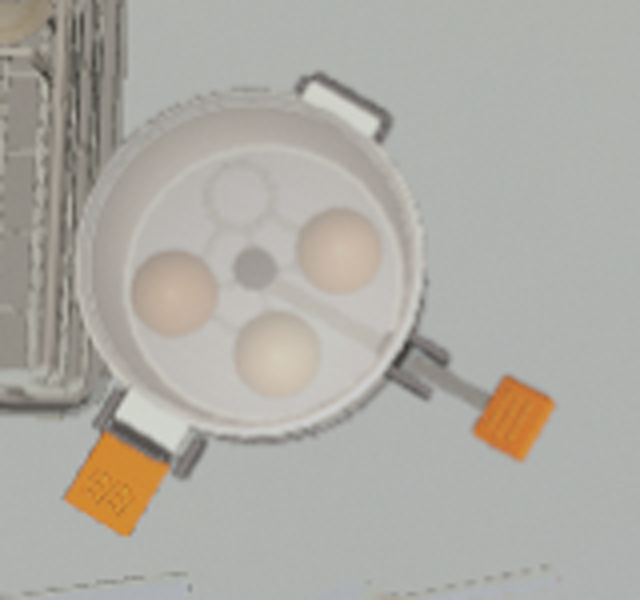

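View pics/scenec.png

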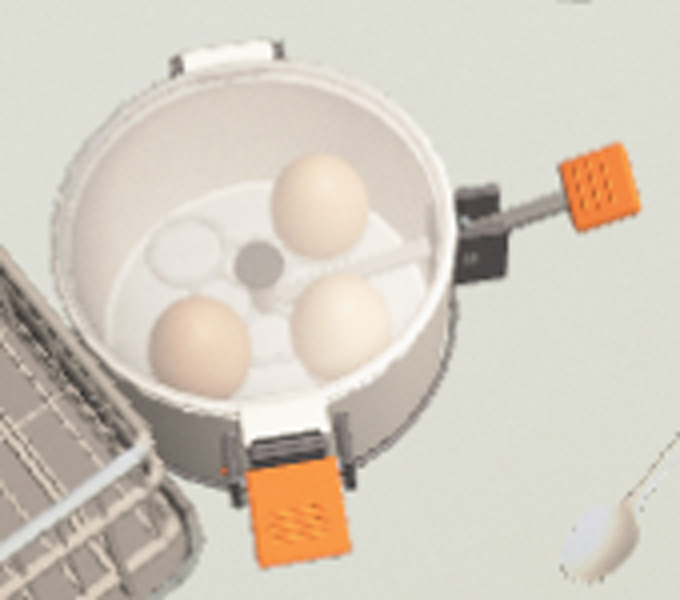

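```bash
cat > h.py <<'E'
import numpy as np,cv2
from rig import r
from scipy.optimize import least_squares
def cam(n):
    f=r.grab_frame(n);K=np.array([[f['fx'],0,f['cx']],[0,f['fy'],f['cy']],[0,0,1]])
    return dict(img=f['image'],K=K,D=np.array(f['distortion'],float),R=np.array(f['R']),t=np.array(f['t']))
def proj(c,X): return cv2.projectPoints(np.atleast_2d(np.array(X,float)),cv2.Rodrigues(c['R'])[0],c['t'],c['K'],c['D'])[0].reshape(-1,2)
def ray(c,px,z):
    u=cv2.undistortPoints(np.array([[px]],float),c['K'],c['D']).ravel()
    d=c['R'].T@np.array([u[0],u[1],1]);o=-c['R'].T@c['t'];return o+d*(z-o[2])/d[2]
def save(c,name,box=None,size=None):
    a=c['img']
    if box: a=a[box[1]:box[3],box[0]:box[2]]
    if size: a=cv2.resize(a,size,interpolation=cv2.INTER_CUBIC)
    cv2.imwrite('pics/'+name+'.png',a)
E
python3 - <<'E'
from h import *
T=cam('top');S=cam('scene')
for n,c,p,z in [('knob',T,(268.75,257),.076),('knob',S,(279.75,305.75),.076),('lev',T,(334,294),.096),('lev',S,(364.5,286.5),.096),('keyend',T,(228.5,318.75),.1),('keyend',S,(291,378.3),.1),('bowlrim',T,(396.5,220.5),.052),('bowlrim',S,(358.5,211),.052)]:
    print(n,ray(c,p,z).round(4))
def cook(q,P): 
    c,s=np.cos(q[2]),np.sin(q[2]);P=np.array(P);return np.array([q[0]+c*P[0]-s*P[1],q[1]+s*P[0]+c*P[1],P[2]])
obs=[(T,(268.75,257),(0,0,.076)),(S,(279.75,305.75),(0,0,.076)),(T,(334,294),(0,-.145,.096)),(S,(364.5,286.5),(0,-.145,.096)),(T,(228.5,318.75),(-.149,0,.1)),(S,(291,378.3),(-.149,0,.1))]
f=lambda q:np.concatenate([proj(c,cook(q,P))[0]-p for c,p,P in obs])
s=least_squares(f,[.5,0,-.4]);print(s.x,s.fun.round(1))
q=s.x
print('release',cook(q,(-.129,0,.1)),'lever',cook(q,(0,-.145,.096)),'hinge',cook(q,(.087,0,.102)))
E
```

```text
knob [0.5502 0.0074 0.076 ]
knob [0.5454 0.0084 0.076 ]
lev [ 0.4782 -0.1208  0.096 ]
lev [ 0.4731 -0.1178  0.096 ]
keyend [0.4287 0.0781 0.1   ]
keyend [0.4248 0.0773 0.1   ]
bowlrim [ 0.6325 -0.2505  0.052 ]
bowlrim [ 0.6247 -0.2459  0.052 ]
[ 0.55098211  0.004451   -0.53739332] [ 1.5 -0.4 -0.1 -3.5 -0.4  0.7 -0.5 -2.2 -1.5  3.  -1.   2.2]
release [0.44016518 0.07048591 0.1       ] lever [ 0.47675683 -0.12011066  0.096     ] hinge [ 0.62571911 -0.04008417  0.102     ]
```

{"method": "move_arm", "body": {
  "delta_pos": [
    [19,-42,0],
    [38,-84,0],
    [56,-126,0],
    [75,-168,0],
    [94,-210,0],
    [113,-251,0],
    [132,-293,0],
    [150,-335,0],
    [169,-377,0],
    [188,-419,0],
    [188,-419,0]
  ],
  "angular": [
    [0,0,0],
    [0,0,0],
    [0,0,0],
    [0,0,-0.03],
    [0,0,-0.065],
    [0,0,-0.065],
    [0,0,-0.065],
    [0,0,-0.065],
    [0,0,-0.065],
    [0,0,-0.065],
    [0,0,-0.065]
  ],
  "fingers": [1,1,1,1,1,1,1,1,1,1,1],
  "squeeze": 30
}}

```text
time_s: 1.62
tool_pos: [0.431, 0.0727, 0.2311]
tcp_rot: [[-0.865, 0.501, -0.0], [0.501, 0.865, -0.0], [-0.0, -0.0, -1.0]]
wrist_force: [0.3, 0.3, 0.1]
width: -0.0
```

```bash
python3 - <<'E'
from h import *
s=r.state();print(s['time_s'],s['tool_pos'],s['tcp_rot'],s['width'],s['wrist_force'])
c=cam('wrist');save(c,'w1');save(cam('scene'),'s1');save(cam('top'),'t1')
print(proj(c,[[.43,.075,.1],[.549,.007,.129],[.44,.07,.1]]))
E
```

```text
1.625 [0.43103807 0.0726679  0.231114  ] [[-8.65449404e-01  5.00996315e-01 -1.44075722e-04]
 [ 5.00996336e-01  8.65449362e-01 -2.70266677e-04]
 [-1.07123678e-05 -3.06083544e-04 -9.99999953e-01]] -3.15155775079378e-05 [0.33425592 0.28929638 0.11996757]
[[322.13248956 214.1135966 ]
 [322.8855581  405.57931476]
 [323.07092629 229.6041017 ]]
```

View pics/w1.png

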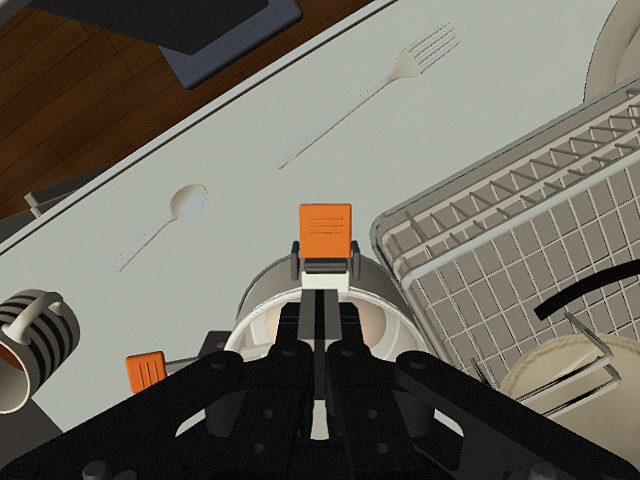

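View pics/s1.png

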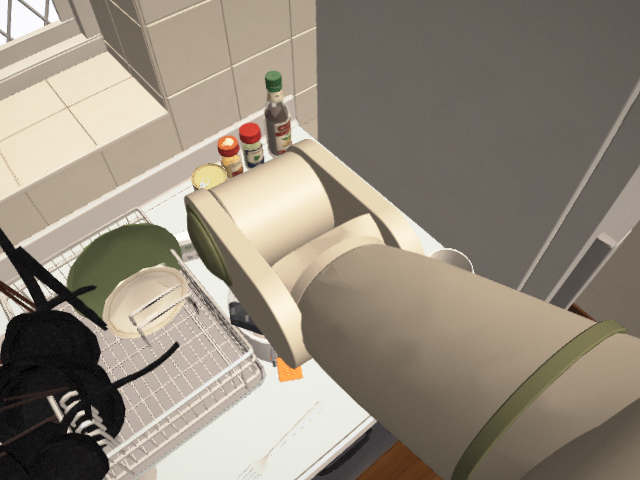

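View pics/t1.png

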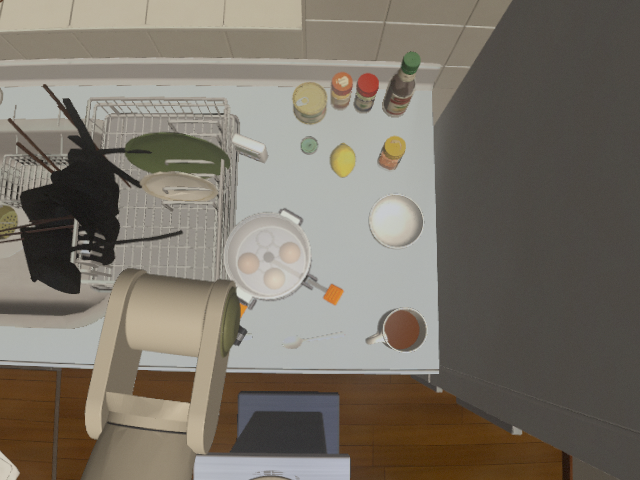

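```bash
python3 - <<'E'
from h import *
c=cam('wrist')
for p in [(301,206),(350,206),(353,257),(299,258),(325.5,206),(326,258)]: print(p,ray(c,p,.1).round(4),ray(c,p,.095).round(4))
print('lever',ray(c,(145,370),.096))
E
```

```text
(301, 206) [0.4165 0.0681 0.1   ] [0.4175 0.0672 0.095 ]
(350, 206) [0.4331 0.0971 0.1   ] [0.4344 0.0968 0.095 ]
(353, 257) [0.467  0.0811 0.1   ] [0.4689 0.0805 0.095 ]
(299, 258) [0.4486 0.0475 0.1   ] [0.4502 0.0463 0.095 ]
(325.5, 206) [0.4248 0.0826 0.1   ] [0.426 0.082 0.095]
(326, 258) [0.4581 0.0641 0.1   ] [0.4599 0.0632 0.095 ]
lever [ 0.47208421 -0.1126496   0.096     ]
```

{"method": "move_arm", "body": {
  "delta_pos": [
    [4,3,-40],
    [4,3,-80],
    [4,3,-115],
    [4,3,-125],
    [4,3,-130],
    [4,3,-134],
    [4,3,-138],
    [4,3,-142],
    [4,3,-142]
  ],
  "angular": [
    [0,0,0],
    [0,0,0],
    [0,0,0],
    [0,0,0],
    [0,0,0],
    [0,0,0],
    [0,0,0],
    [0,0,0],
    [0,0,0]
  ],
  "fingers": [1,1,1,1,1,1,1,1,1]
}}

```text
time_s: 2.95
tool_pos: [0.4328, 0.0788, 0.0905]
tcp_rot: [[-0.867, 0.497, -0.002], [0.497, 0.867, 0.002], [0.002, 0.001, -1.0]]
wrist_force: [-10.3, 7.2, 17.7]
width: -0.0002
```

```bash
python3 - <<'E'
from h import *
c=cam('wrist');save(c,'w2');save(cam('top'),'t2',(200,180,380,340),(720,640))
E
```

```text
(no output)
```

View pics/w2.png

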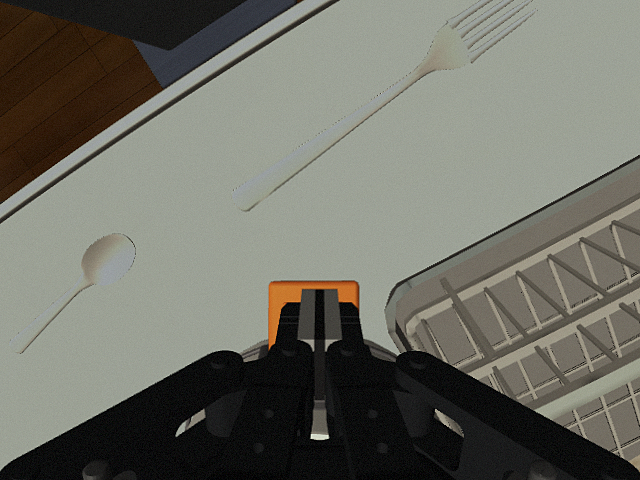

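View pics/t2.png

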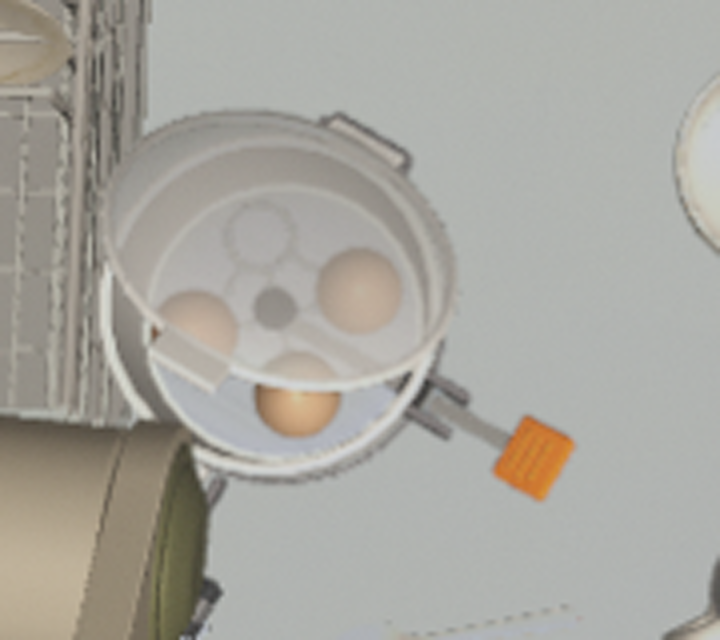

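{"method": "move_arm", "body": {
  "delta_pos": [
    [0,0,30],
    [0,0,80],
    [0,0,131],
    [40,-23,131],
    [80,-47,131],
    [95,-56,131],
    [110,-65,131],
    [125,-74,131],
    [140,-83,131],
    [155,-92,131],
    [165,-98,131],
    [175,-104,131],
    [183,-109,131],
    [190,-113,131],
    [190,-113,131]
  ],
  "angular": [
    [0,0,0],
    [0,0,0],
    [0,0,0],
    [0,0,0],
    [0,0,0],
    [0,0,0],
    [0,0,0],
    [0,0,0],
    [0,0,0],
    [0,0,0],
    [0,0,0],
    [0,0,0],
    [0,0,0],
    [0,0,0],
    [0,0,0]
  ],
  "fingers": [1,1,1,1,1,1,1,1,1,1,1,1,1,1,1]
}}

```text
time_s: 4.92
tool_pos: [0.6244, -0.0354, 0.2201]
tcp_rot: [[-0.867, 0.498, -0.0], [0.498, 0.867, 0.0], [0.0, -0.0, -1.0]]
wrist_force: [-1.2, 0.8, -0.4]
width: -0.0002
```

```bash
python3 - <<'E'
from h import *
save(cam('top'),'t3',(200,140,400,300),(750,600));save(cam('scene'),'s3')
E
```

```text
(no output)
```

View pics/t3.png

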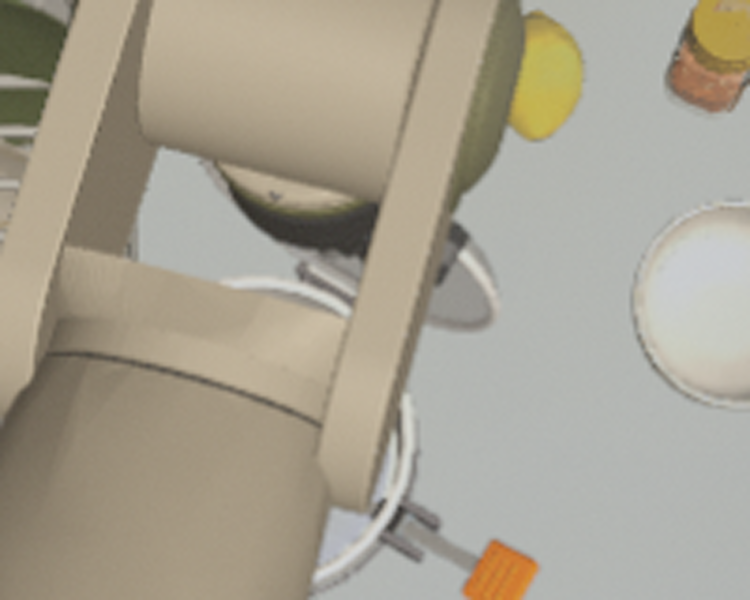

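View pics/s3.png

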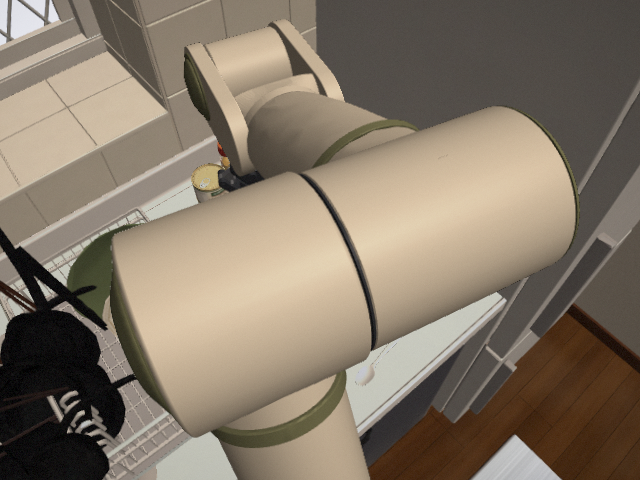

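{"method": "move_arm", "body": {
  "delta_pos": [
    [4,-2,0],
    [8,-5,0],
    [11,-6,0],
    [11,-6,0],
    [-20,-10,0],
    [-60,-33,0],
    [-105,-58,0],
    [-150,-83,0],
    [-150,-83,-50],
    [-150,-83,-100],
    [-150,-83,-115],
    [-150,-83,-115]
  ],
  "angular": [
    [0,0,0],
    [0,0,0],
    [0,0,0],
    [0,0,0],
    [0,0,0],
    [0,0,0],
    [0,0,0],
    [0,0,0],
    [0,0,0],
    [0,0,0],
    [0,0,0],
    [0,0,0]
  ],
  "fingers": [1,1,1,1,1,1,1,1,1,1,1,1]
}}

```text
time_s: 6.52
tool_pos: [0.474, -0.1183, 0.1047]
tcp_rot: [[-0.867, 0.498, -0.002], [0.498, 0.867, 0.001], [0.002, -0.0, -1.0]]
wrist_force: [0.1, 0.4, 1.3]
width: -0.0002
```

```bash
python3 - <<'E'
from h import *
save(cam('wrist'),'w4');save(cam('top'),'t4',(200,140,400,300),(750,600))
E
```

```text
(no output)
```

View pics/w4.png

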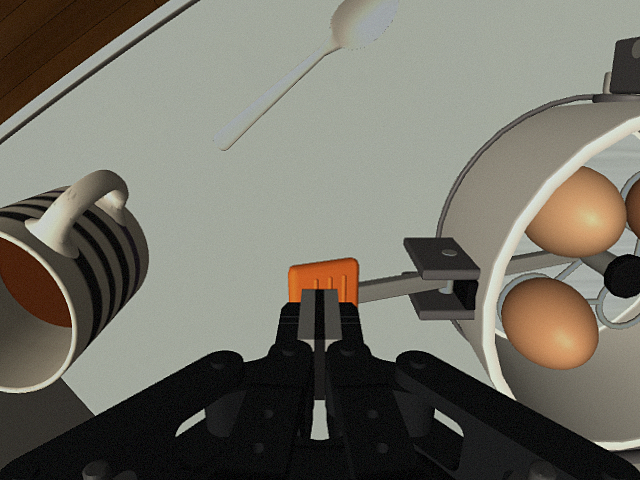

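View pics/t4.png

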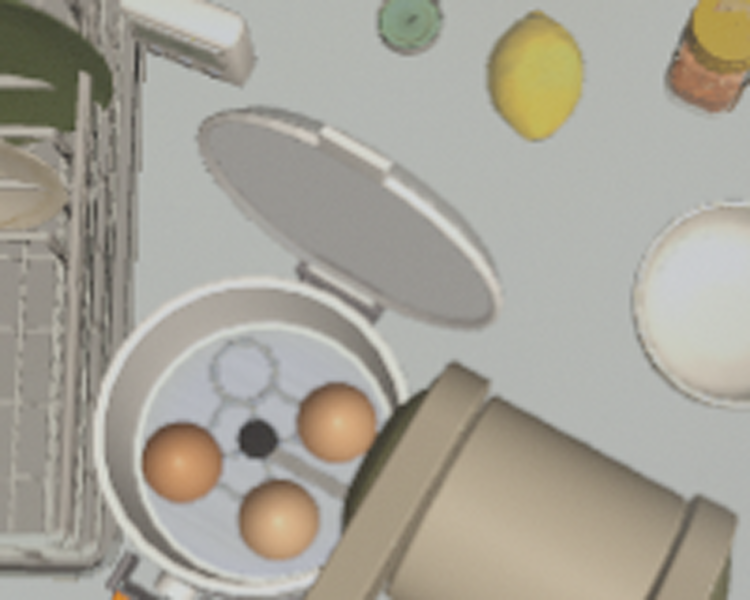

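{"method": "move_arm", "body": {
  "delta_pos": [
    [-1,-2,-8],
    [-1,-2,-14],
    [-1,-2,-20],
    [-1,-2,-26],
    [-1,-2,-32],
    [-1,-2,-38],
    [-1,-2,-44],
    [-1,-2,-50],
    [-1,-2,-54],
    [-1,-2,-57],
    [-1,-2,-57]
  ],
  "angular": [
    [0,0,0],
    [0,0,0],
    [0,0,0],
    [0,0,0],
    [0,0,0],
    [0,0,0],
    [0,0,0],
    [0,0,0],
    [0,0,0],
    [0,0,0],
    [0,0,0]
  ],
  "fingers": [1,1,1,1,1,1,1,1,1,1,1]
}}

```text
time_s: 8.0
tool_pos: [0.475, -0.1205, 0.0536]
tcp_rot: [[-0.868, 0.497, 0.008], [0.497, 0.868, -0.003], [-0.008, 0.001, -1.0]]
wrist_force: [-11.4, 9.0, 57.5]
width: -0.0001
```

```bash
python3 - <<'E'
from h import *
q=(.549,.007,-.52)
def cook(q,P): 
    c,s=np.cos(q[2]),np.sin(q[2]);P=np.array(P);return np.array([q[0]+c*P[0]-s*P[1],q[1]+s*P[0]+c*P[1],P[2]])
T=cam('top')
for th in (1.3,1.45,1.55,1.6,1.7): print(th,proj(T,cook(q,(.087-.181*np.cos(th),0,.102+.181*np.sin(th)))))
save(cam('wrist'),'w5');save(T,'t5',(200,140,400,300),(750,600))
E
```

```text
1.3 [[270.97273528 220.84834168]]
1.45 [[279.51967071 205.94055605]]
1.55 [[285.41177906 196.17068835]]
1.6 [[288.37802767 191.3993495 ]]
1.7 [[294.28724091 182.18306428]]
```

View pics/w5.png

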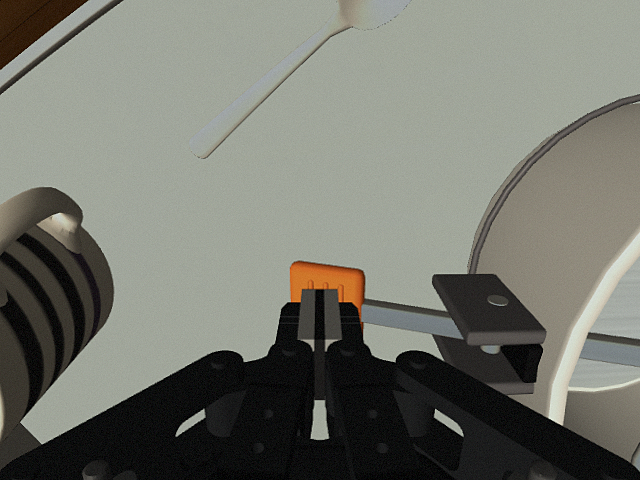

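View pics/t5.png

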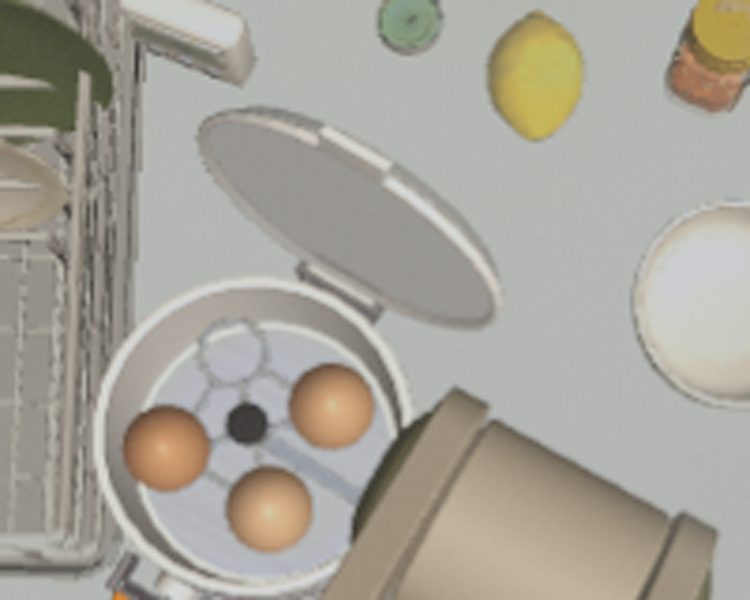

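{"method": "move_arm", "body": {
  "delta_pos": [
    [0,0,10],
    [0,0,60],
    [0,0,120],
    [0,0,170],
    [20,20,200],
    [45,45,200],
    [70,70,200],
    [86,88,200],
    [86,88,200],
    [86,88,200]
  ],
  "angular": [
    [0,0,0],
    [0,0,0],
    [0,0,0],
    [0,0,0],
    [0,0,0],
    [0,0,0],
    [0,0,0],
    [0,0,0],
    [0,0,0],
    [0,0,0]
  ],
  "fingers": [1,1,1,0.3,0.3,0.3,0.3,0.3,0.3,0.3],
  "squeeze": 20
}}

```text
time_s: 9.35
tool_pos: [0.5587, -0.0327, 0.2483]
tcp_rot: [[-0.867, 0.498, -0.0], [0.498, 0.867, -0.0], [-0.0, -0.0, -1.0]]
wrist_force: [-0.6, 0.1, 0.2]
width: 0.0594
```

```bash
python3 - <<'E'
from h import *
print(r.state()['joint_pos'])
c=cam('wrist');save(c,'w6');save(cam('top'),'t6')
np.savez('c6.npz',**c)
E
```

```text
[-2.69797059e-01  3.86502104e-01  1.23818573e+00 -3.09639727e-04
  1.51695221e+00 -1.31957114e+00]
```

View pics/w6.png

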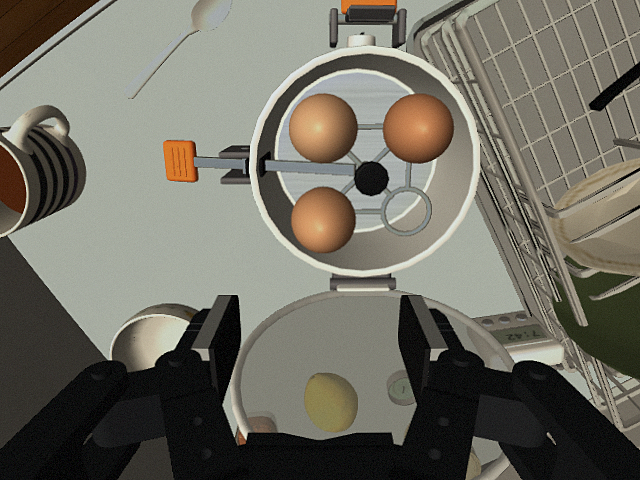

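View pics/t6.png

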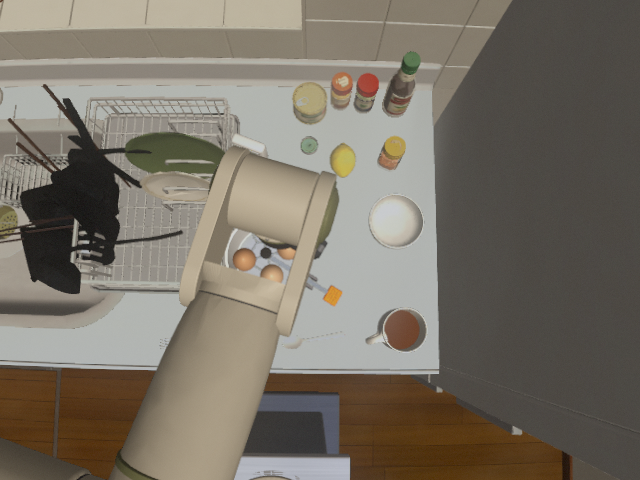

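```bash
cat >> h.py <<'E'
def cook(q,P): 
    c,s=np.cos(q[2]),np.sin(q[2]);P=np.array(P);return np.array([q[0]+c*P[0]-s*P[1],q[1]+s*P[0]+c*P[1],P[2]])
E
python3 - <<'E'
from h import *
c=dict(np.load('c6.npz'))
print(-c['R'].T@c['t'])
obs=[((371.5,177),(0,0,.137)),((323.5,219.5),(.03,-.03,.124)),((323.5,128),(-.03,-.03,.124)),((418.5,128),(-.03,.03,.124)),((407,211),(.03,.03,.11))]
f=lambda q:np.concatenate([proj(c,cook(q,P))[0]-p for p,P in obs])
s=least_squares(f,[.55,0,-.5]);print(s.x,s.fun.round(1))
q=s.x
for p,z in [((371.5,177),.137),((323.5,219.5),.124),((323.5,128),.124),((418.5,128),.124)]: print(ray(c,p,z).round(4))
for P in [(.03,-.03,.124),(-.03,-.03,.124),(-.03,.03,.124)]: print(cook(q,P))
print(proj(c,r.state()['tool_pos']))
E
```

```text
[0.49003447 0.00602021 0.39166791]
[ 0.54775632  0.01061339 -0.5140835 ] [ 0.2  0.9 -0.1 -0.8 -0.4 -0.7 -0.7 -0.8  1.2  1.6]
[0.5472 0.0107 0.137 ]
[ 0.5597 -0.0305  0.124 ]
[ 0.5074 -0.0007  0.124 ]
[0.5371 0.0517 0.124 ]
[ 0.55912653 -0.03026104  0.124     ]
[ 0.5068819  -0.00075682  0.124     ]
[0.53638612 0.05148781 0.124     ]
[[320.0364237  310.75334325]]
```

{"method": "move_arm", "body": {
  "delta_pos": [
    [1,2,-40],
    [1,2,-85],
    [1,2,-115],
    [1,2,-135],
    [1,2,-145],
    [1,2,-145],
    [1,2,-145],
    [1,2,-145],
    [1,2,-145],
    [1,2,-145],
    [1,2,-145],
    [1,2,-145]
  ],
  "angular": [
    [0,0,0],
    [0,0,0],
    [0,0,0],
    [0,0,0],
    [0,0,0],
    [0,0,0],
    [0,0,0],
    [0,0,0],
    [0,0,0],
    [0,0,0],
    [0,0,0],
    [0,0,0]
  ],
  "fingers": [0.3,0.3,0.3,0.3,0.3,0.3,0.4,0.5,0.6,0.7,0.8,0.8]
}}

```text
time_s: 10.95
tool_pos: [0.5603, -0.0304, 0.1034]
tcp_rot: [[-0.867, 0.498, 0.0], [0.498, 0.867, -0.0], [-0.001, -0.0, -1.0]]
wrist_force: [0.8, -4.0, 2.0]
width: 0.0414
```

```bash
python3 - <<'E'
from h import *
c=cam('wrist');save(c,'w7')
E
```

```text
(no output)
```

View pics/w7.png

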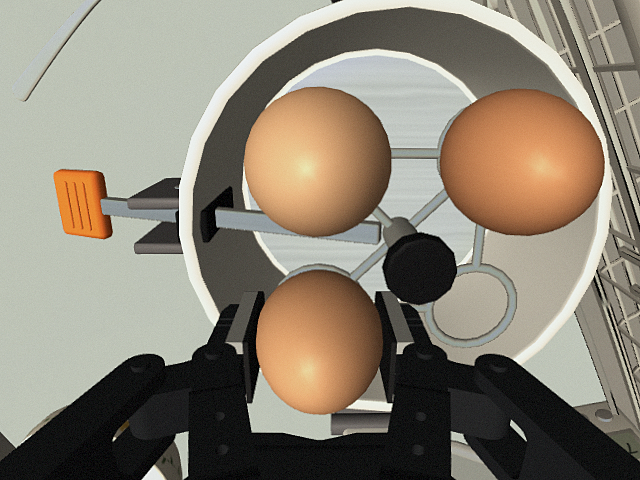

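```bash
python3 - <<'E'
from h import *
T=cam('top');S=cam('scene')
for p in [(438,360),(434,120),(437,230)]: print(ray(T,p,0))
for p in [(503,300),(400,205)]: print('S',ray(S,p,0))
print(proj(T,r.state()['tool_pos']))
b=T['img'][185:255,360:430];save(T,'tb',(340,170,460,370),(480,800*1//1-200))
print('mug',ray(T,(404,330),.09),ray(T,(375,338),.07))
E
```

```text
[ 0.34707919 -0.34427677  0.        ]
[ 0.87744981 -0.34951592  0.        ]
[ 0.6236997  -0.34815402  0.        ]
S [ 0.31926623 -0.34073078  0.        ]
S [ 0.60895544 -0.35509957  0.        ]
[[287.37774175 250.29418111]]
mug [ 0.41087171 -0.25596608  0.09      ] [ 0.3947717  -0.20258154  0.07      ]
```

View pics/tb.png

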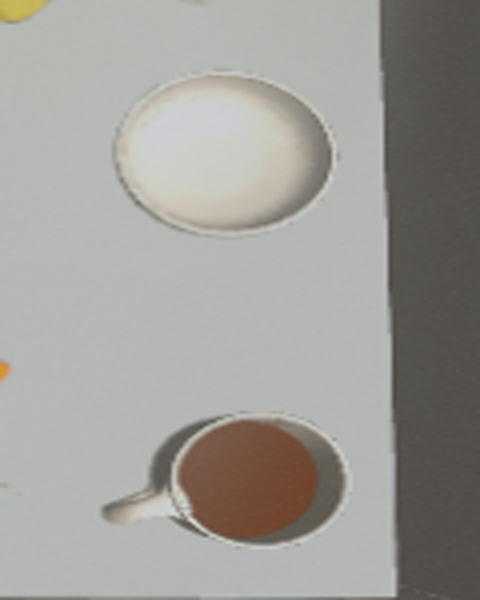

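{"method": "move_arm", "body": {
  "delta_pos": [
    [0,0,10],
    [0,0,30],
    [0,0,60],
    [0,0,100],
    [0,0,140],
    [-20,-35,140],
    [-40,-70,140],
    [-60,-104,140],
    [-30,-140,140],
    [5,-165,140],
    [40,-190,140],
    [68,-216,140],
    [68,-216,140],
    [68,-216,140]
  ],
  "angular": [
    [0,0,0],
    [0,0,0],
    [0,0,0],
    [0,0,0],
    [0,0,0],
    [0,0,0],
    [0,0,0],
    [0,0,0],
    [0,0,0],
    [0,0,0],
    [0,0,0],
    [0,0,0],
    [0,0,0],
    [0,0,0]
  ],
  "fingers": [0.8,0.8,0.8,0.8,0.8,0.8,0.8,0.8,0.8,0.8,0.8,0.8,0.8,0.8]
}}

```text
time_s: 12.85
tool_pos: [0.6277, -0.2454, 0.2434]
tcp_rot: [[-0.868, 0.497, -0.001], [0.497, 0.868, 0.001], [0.001, 0.001, -1.0]]
wrist_force: [0.3, 1.0, -0.4]
width: 0.0418
```

```bash
python3 - <<'E'
from h import *
c=cam('wrist');save(c,'w8');np.savez('c8.npz',**c);save(cam('top'),'t8');save(cam('scene'),'s8')
E
```

```text
(no output)
```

View pics/w8.png

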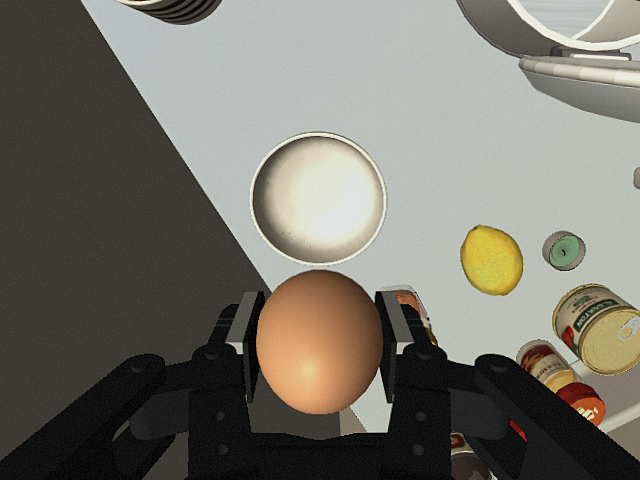

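View pics/t8.png

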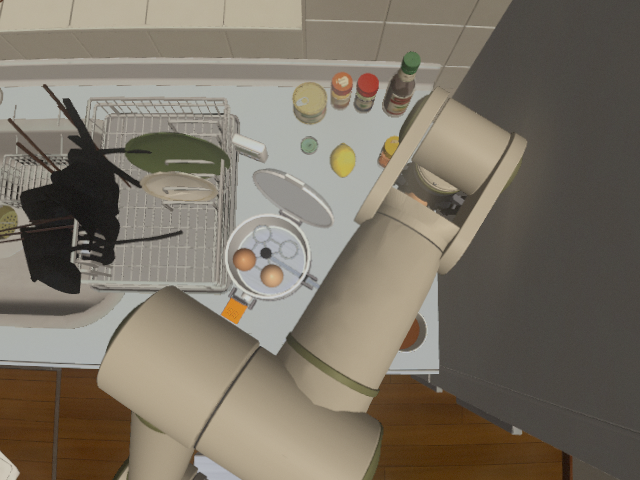

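View pics/s8.png

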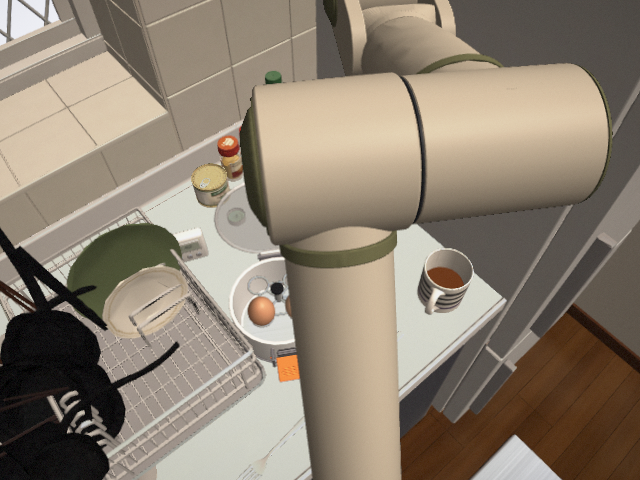

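```bash
python3 - <<'E'
from h import *
c=dict(np.load('c8.npz'))
for p in [(318.5,199)]: print(ray(c,p,.052))
o=ray(c,(318.5,199),.052)
a=np.linspace(0,6.28,24)
P=proj(c,[[o[0]+.0575*np.cos(t),o[1]+.0575*np.sin(t),.052] for t in a]);print(P.min(0),P.max(0))
E
```

```text
[ 0.62867936 -0.24694201  0.052     ]
[249.16540474 128.50698425] [387.89661952 263.4388535 ]
```

{"method": "move_arm", "body": {
  "delta_pos": [
    [6,-4,-40],
    [6,-4,-85],
    [6,-4,-130],
    [6,-4,-165],
    [6,-4,-190],
    [6,-4,-202],
    [6,-4,-209],
    [6,-4,-213],
    [6,-4,-213]
  ],
  "angular": [
    [0,0,0],
    [0,0,0],
    [0,0,0],
    [0,0,0],
    [0,0,0],
    [0,0,0],
    [0,0,0],
    [0,0,0],
    [0,0,0]
  ],
  "fingers": [0.8,0.8,0.8,0.8,0.8,0.8,0.8,0.8,0.8]
}}

```text
time_s: 14.12
tool_pos: [0.6342, -0.2502, 0.0308]
tcp_rot: [[-0.867, 0.498, 0.001], [0.498, 0.867, -0.0], [-0.001, -0.0, -1.0]]
wrist_force: [-0.9, 0.3, -0.1]
width: 0.0415
```

```bash
python3 - <<'E'
from h import *
c=cam('wrist');save(c,'w9')
E
```

```text
(no output)
```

View pics/w9.png

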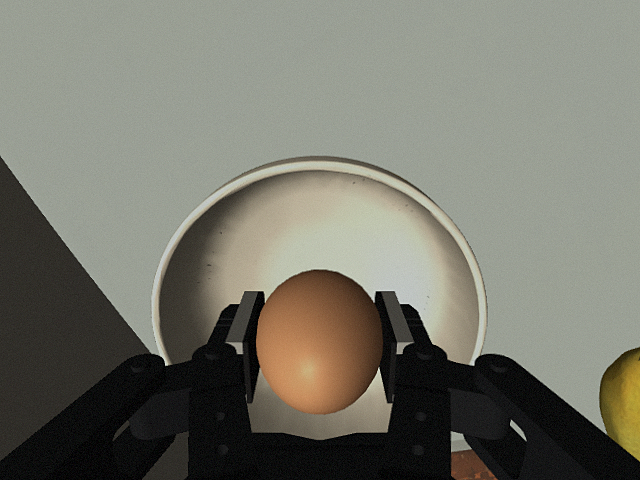

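{"method": "move_arm", "body": {
  "delta_pos": [
    [0,0,-3],
    [0,0,-6],
    [0,0,-6],
    [0,0,-6],
    [0,0,-6],
    [0,0,-6],
    [0,0,-6],
    [0,0,10],
    [0,0,40],
    [0,0,90],
    [0,0,140],
    [0,0,180],
    [0,0,212],
    [0,0,212]
  ],
  "angular": [
    [0,0,0],
    [0,0,0],
    [0,0,0],
    [0,0,0],
    [0,0,0],
    [0,0,0],
    [0,0,0],
    [0,0,0],
    [0,0,0],
    [0,0,0],
    [0,0,0],
    [0,0,0],
    [0,0,0],
    [0,0,0]
  ],
  "fingers": [0.8,0.8,0.48,0.46,0.44,0.42,0.4,0.38,0.35,0.3,0.3,0.3,0.3,0.3]
}}

```text
time_s: 15.92
tool_pos: [0.6346, -0.2504, 0.2464]
tcp_rot: [[-0.867, 0.497, 0.006], [0.497, 0.867, -0.004], [-0.007, -0.0, -1.0]]
wrist_force: [-0.0, -0.4, -0.4]
width: 0.0595
```

```bash
python3 - <<'E'
from h import *
c=cam('wrist');save(c,'w10');np.savez('c10.npz',**c)
E
```

```text
(no output)
```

View pics/w10.png

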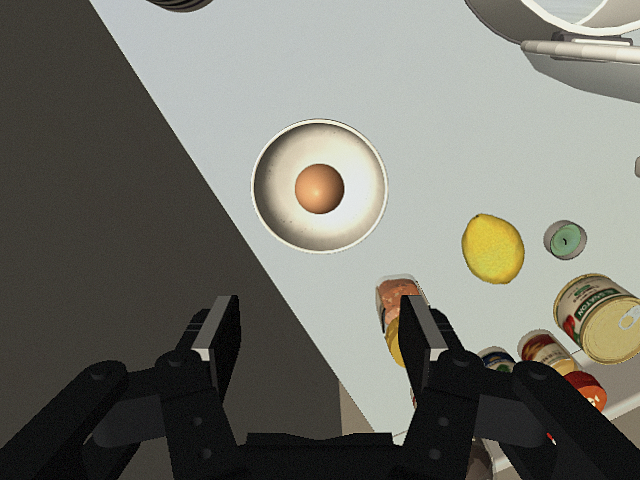

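{"method": "move_arm", "body": {
  "delta_pos": [
    [-40,30,0],
    [-80,65,0],
    [-120,100,0],
    [-134,120,0],
    [-133,160,0],
    [-130,205,0],
    [-127,235,0],
    [-127,249,0],
    [-127,249,-40],
    [-127,249,-40]
  ],
  "angular": [
    [0,0,0],
    [0,0,0],
    [0,0,0.15],
    [0,0,0.3],
    [0,0,0.45],
    [0,0,0.6],
    [0,0,0.72],
    [0,0,0.785],
    [0,0,0.785],
    [0,0,0.785]
  ],
  "fingers": [0.3,0.3,0.3,0.3,0.3,0.3,0.3,0.3,0.3,0.3]
}}

```text
time_s: 17.23
tool_pos: [0.5053, -0.0006, 0.1998]
tcp_rot: [[-0.965, -0.261, -0.007], [-0.261, 0.965, 0.002], [0.006, 0.003, -1.0]]
wrist_force: [0.5, 0.1, -0.3]
width: 0.0595
```

```bash
python3 - <<'E'
from h import *
s=r.state();print(s['joint_pos'])
c=cam('wrist');save(c,'w11');np.savez('c11.npz',**c)
T=cam('top');save(T,'t11')
t=s['tool_pos'];print(proj(c,[[.507,-.0008,.124],[.507,-.0008,.1525],[t[0],t[1],.1525],[t[0],t[1],.124]]))
E
```

```text
[-2.35864691e-01  3.32607352e-01  1.46888486e+00 -1.55329670e-05
  1.34718542e+00 -2.07105800e+00]
[[317.61376166 248.09689035]
 [317.61666485 267.67764815]
 [318.85143724 264.79112149]
 [318.70500395 245.5045917 ]]
```

View pics/w11.png

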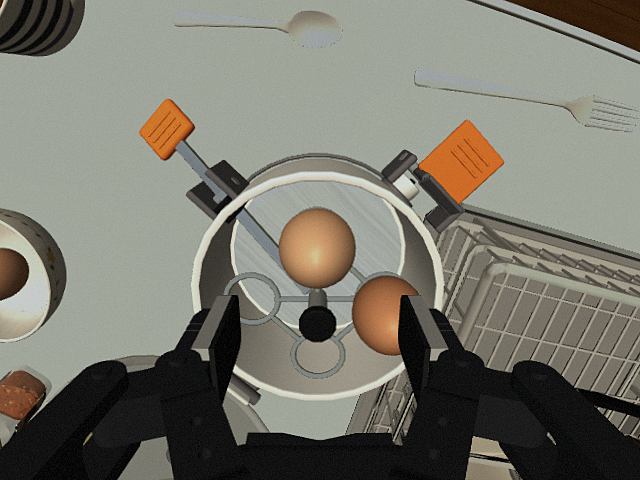

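View pics/t11.png

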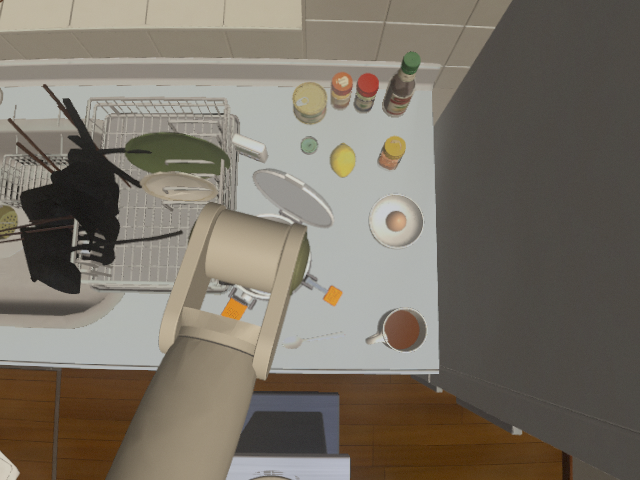

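{"method": "move_arm", "body": {
  "delta_pos": [
    [0,0,-40],
    [0,0,-70],
    [0,0,-85],
    [0,0,-91],
    [0,0,-91],
    [0,0,-91],
    [0,0,-91],
    [0,0,-91],
    [0,0,-91],
    [0,0,-91],
    [0,0,-91]
  ],
  "angular": [
    [0,0,0],
    [0,0,0],
    [0,0,0],
    [0,0,0],
    [0,0,0],
    [0,0,0],
    [0,0,0],
    [0,0,0],
    [0,0,0],
    [0,0,0],
    [0,0,0]
  ],
  "fingers": [0.3,0.3,0.3,0.3,0.3,0.4,0.5,0.6,0.7,0.8,0.8]
}}

```text
time_s: 18.7
tool_pos: [0.5073, -0.0012, 0.1114]
tcp_rot: [[-0.965, -0.261, 0.001], [-0.261, 0.965, -0.0], [-0.001, -0.0, -1.0]]
wrist_force: [1.4, -1.4, 2.5]
width: 0.0412
```

```bash
python3 - <<'E'
from h import *
c=cam('wrist');save(c,'w12')
E
```

```text
(no output)
```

View pics/w12.png

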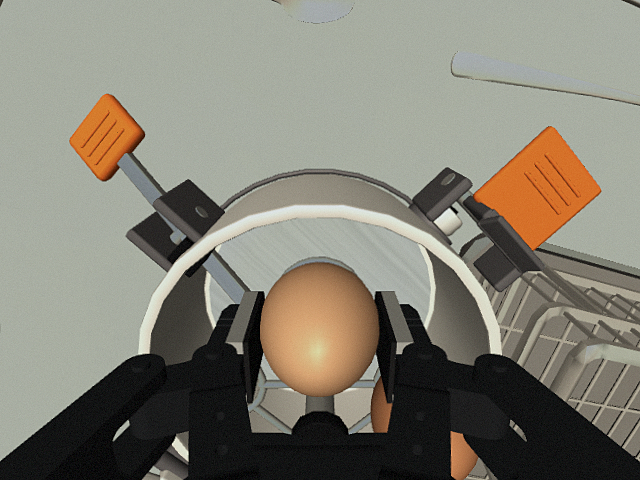

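{"method": "move_arm", "body": {
  "delta_pos": [
    [0,0,10],
    [0,0,30],
    [0,0,60],
    [0,0,100],
    [0,-20,135],
    [-4,-60,135],
    [-7,-100,135],
    [-7,-133,135],
    [30,-168,135],
    [65,-200,135],
    [95,-225,135],
    [121,-246,135],
    [121,-246,135],
    [121,-246,135]
  ],
  "angular": [
    [0,0,0],
    [0,0,0],
    [0,0,0],
    [0,0,0],
    [0,0,-0.1],
    [0,0,-0.22],
    [0,0,-0.34],
    [0,0,-0.46],
    [0,0,-0.58],
    [0,0,-0.7],
    [0,0,-0.785],
    [0,0,-0.785],
    [0,0,-0.785],
    [0,0,-0.785]
  ],
  "fingers": [0.8,0.8,0.8,0.8,0.8,0.8,0.8,0.8,0.8,0.8,0.8,0.8,0.8,0.8]
}}

```text
time_s: 20.5
tool_pos: [0.6275, -0.2466, 0.2464]
tcp_rot: [[-0.868, 0.497, -0.001], [0.497, 0.868, 0.001], [0.001, 0.0, -1.0]]
wrist_force: [0.5, -0.1, -0.9]
width: 0.0416
```

```bash
python3 - <<'E'
from h import *
c=cam('wrist');save(c,'w13');np.savez('c13.npz',**c)
E
```

```text
(no output)
```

View pics/w13.png

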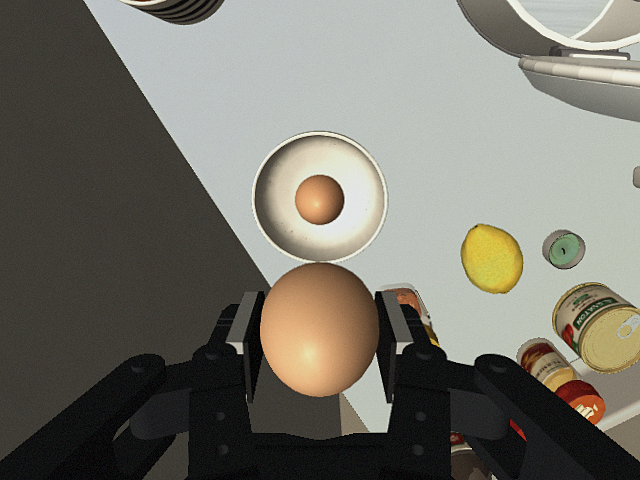

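```bash
python3 - <<'E'
from h import *
c=dict(np.load('c13.npz'))
pts=np.array([(252,198),(387,198),(320,131),(319,262.5)])
f=lambda o:[proj(c,[[o[0]+.0575*np.cos(t),o[1]+.0575*np.sin(t),.052] for t in np.linspace(0,6.283,180)]).min(0)[0]-252,
 proj(c,[[o[0]+.0575*np.cos(t),o[1]+.0575*np.sin(t),.052] for t in np.linspace(0,6.283,180)]).max(0)[0]-387,
 proj(c,[[o[0]+.0575*np.cos(t),o[1]+.0575*np.sin(t),.052] for t in np.linspace(0,6.283,180)]).min(0)[1]-131,
 proj(c,[[o[0]+.0575*np.cos(t),o[1]+.0575*np.sin(t),.052] for t in np.linspace(0,6.283,180)]).max(0)[1]-262.5]
s=least_squares(f,[.63,-.247]);print(s.x,s.fun)
print(ray(c,(320,200),.037),ray(c,(320,200),.045))
E
```

```text
[ 0.630286   -0.24832886] [-1.23968533  1.24128896 -1.06972445  1.42821318]
[ 0.63358368 -0.24969999  0.037     ] [ 0.63189213 -0.24875589  0.045     ]
```

{"method": "move_arm", "body": {
  "delta_pos": [
    [-28,16,-40],
    [-28,16,-85],
    [-28,16,-130],
    [-28,16,-165],
    [-28,16,-184],
    [-28,16,-184],
    [-26,15,-188],
    [-24,14,-192],
    [-22,13,-196],
    [-20,12,-200],
    [-19,11,-202],
    [-19,11,-202]
  ],
  "angular": [
    [0,0,0],
    [0,0,0],
    [0,0,0],
    [0,0,0],
    [0,0,0],
    [0,0,0],
    [0,0,0],
    [0,0,0],
    [0,0,0],
    [0,0,0],
    [0,0,0],
    [0,0,0]
  ],
  "fingers": [0.8,0.8,0.8,0.8,0.8,0.8,0.8,0.8,0.8,0.8,0.8,0.8]
}}

```text
time_s: 22.05
tool_pos: [0.6091, -0.2362, 0.0441]
tcp_rot: [[-0.867, 0.498, -0.0], [0.498, 0.867, 0.0], [0.0, -0.0, -1.0]]
wrist_force: [0.2, -0.6, -1.0]
width: 0.0415
```

```bash
python3 - <<'E'
from h import *
c=cam('wrist');save(c,'w14');save(cam('top'),'t14',(350,160,450,260),(600,600))
E
```

```text
(no output)
```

View pics/w14.png

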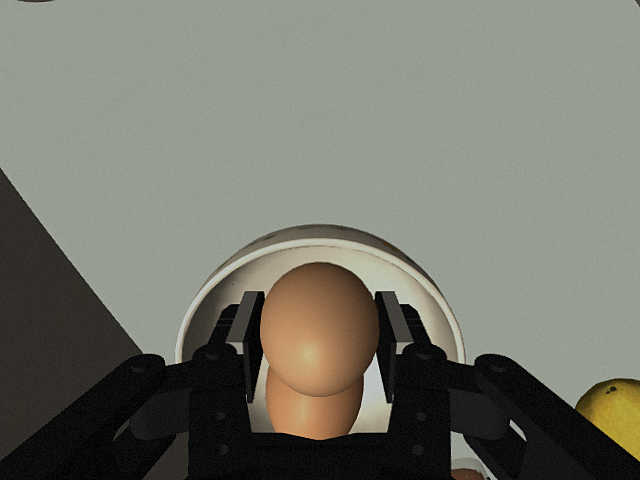

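{"method": "move_arm", "body": {
  "delta_pos": [
    [1,-1,-3],
    [2,-1,-6],
    [2,-1,-6],
    [2,-1,-6],
    [2,-1,-6],
    [2,-1,-6],
    [2,-1,-6],
    [2,-1,-6],
    [2,-1,10],
    [2,-1,40],
    [2,-1,90],
    [2,-1,140],
    [5,-4,180],
    [19,-11,202],
    [19,-11,202]
  ],
  "angular": [
    [0,0,0],
    [0,0,0],
    [0,0,0],
    [0,0,0],
    [0,0,0],
    [0,0,0],
    [0,0,0],
    [0,0,0],
    [0,0,0],
    [0,0,0],
    [0,0,0],
    [0,0,0],
    [0,0,0],
    [0,0,0],
    [0,0,0]
  ],
  "fingers": [0.8,0.8,0.49,0.47,0.45,0.43,0.41,0.4,0.4,0.38,0.3,0.3,0.3,0.3,0.3]
}}

```text
time_s: 24.02
tool_pos: [0.6287, -0.2476, 0.2486]
tcp_rot: [[-0.867, 0.498, 0.004], [0.498, 0.867, -0.002], [-0.004, -0.0, -1.0]]
wrist_force: [-0.5, 1.3, -0.0]
width: 0.0601
```

```bash
python3 - <<'E'
from h import *
c=cam('wrist');save(c,'w15');np.savez('c15.npz',**c)
E
```

```text
(no output)
```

View pics/w15.png

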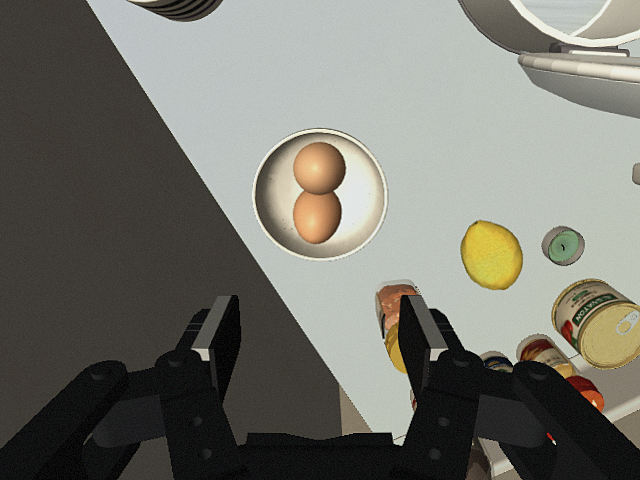

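{"method": "move_arm", "body": {
  "delta_pos": [
    [-35,30,0],
    [-75,65,0],
    [-115,100,0],
    [-128,130,0],
    [-125,165,0],
    [-115,205,0],
    [-105,245,0],
    [-98,275,0],
    [-91,299,0],
    [-91,299,0],
    [-91,299,-40],
    [-91,299,-40]
  ],
  "angular": [
    [0,0,0],
    [0,0,-0.16],
    [0,0,-0.32],
    [0,0,-0.48],
    [0,0,-0.65],
    [0,0,-0.82],
    [0,0,-0.99],
    [0,0,-1.16],
    [0,0,-1.33],
    [0,0,-1.5],
    [0,0,-1.57],
    [0,0,-1.57]
  ],
  "fingers": [0.3,0.3,0.3,0.3,0.3,0.3,0.3,0.3,0.3,0.3,0.3,0.3]
}}

```text
time_s: 25.58
tool_pos: [0.5348, 0.0522, 0.2035]
tcp_rot: [[0.496, 0.868, -0.008], [0.868, -0.496, 0.001], [-0.003, -0.007, -1.0]]
wrist_force: [-0.0, 0.0, 0.2]
width: 0.0593
```

```bash
python3 - <<'E'
from h import *
s=r.state();print(s['joint_pos'])
c=cam('wrist');save(c,'w16');np.savez('c16.npz',**c)
print(proj(c,[[.5367,.0515,.124]]))
E
```

```text
[-1.23216985e-01  3.83909346e-01  1.37613110e+00 -2.89189134e-05
  1.38919248e+00  3.95923995e-01]
[[324.43872225 239.33066703]]
```

View pics/w16.png

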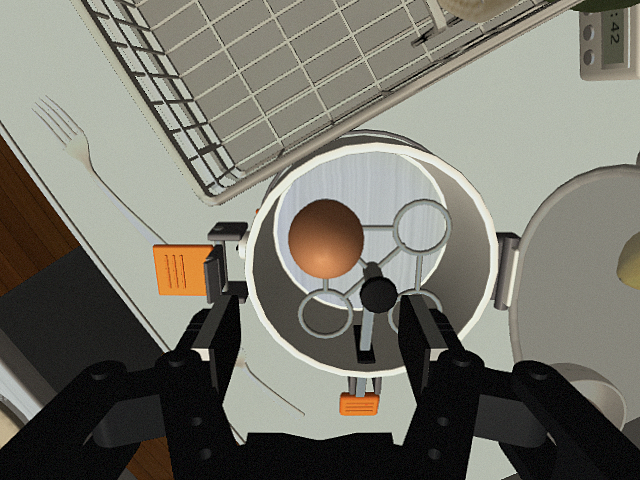

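{"method": "move_arm", "body": {
  "delta_pos": [
    [0,0,-40],
    [0,0,-70],
    [0,0,-88],
    [0,0,-95],
    [0,0,-95],
    [0,0,-95],
    [0,0,-95],
    [0,0,-95],
    [0,0,-95],
    [0,0,-95],
    [0,0,-95]
  ],
  "angular": [
    [0,0,0],
    [0,0,0],
    [0,0,0],
    [0,0,0],
    [0,0,0],
    [0,0,0],
    [0,0,0],
    [0,0,0],
    [0,0,0],
    [0,0,0],
    [0,0,0]
  ],
  "fingers": [0.3,0.3,0.3,0.3,0.3,0.4,0.5,0.6,0.7,0.8,0.8]
}}

```text
time_s: 27.0
tool_pos: [0.5376, 0.0517, 0.1116]
tcp_rot: [[0.497, 0.868, 0.001], [0.868, -0.497, -0.0], [0.0, 0.001, -1.0]]
wrist_force: [4.0, -1.7, 2.6]
width: 0.0417
```

```bash
python3 - <<'E'
from h import *
c=cam('wrist');save(c,'w17');save(cam('top'),'t17')
E
```

```text
(no output)
```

View pics/w17.png

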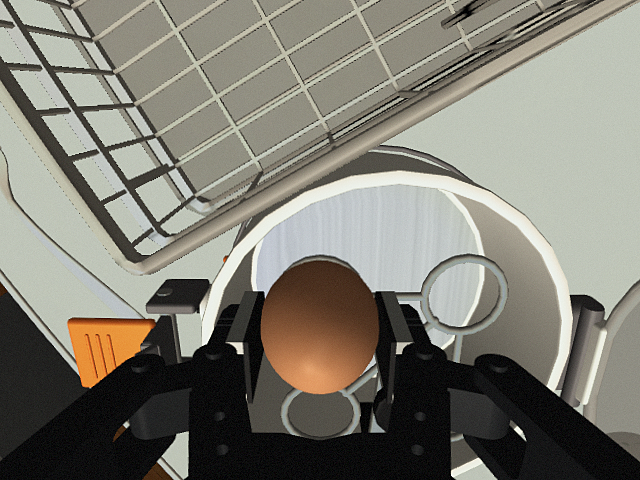

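View pics/t17.png

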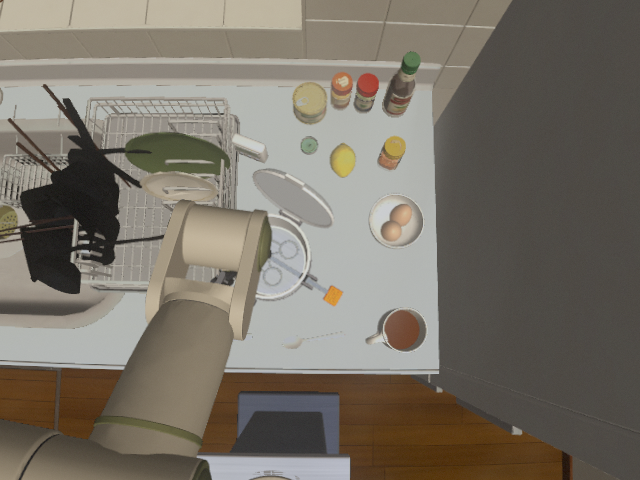

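{"method": "move_arm", "body": {
  "delta_pos": [
    [0,0,10],
    [0,0,30],
    [0,0,60],
    [0,0,100],
    [-10,-30,135],
    [-20,-70,135],
    [-30,-115,135],
    [-37,-160,135],
    [-30,-190,135],
    [0,-210,135],
    [40,-235,135],
    [80,-258,135],
    [107,-275,135],
    [107,-275,135],
    [107,-275,135]
  ],
  "angular": [
    [0,0,0],
    [0,0,0],
    [0,0,0],
    [0,0,0],
    [0,0,0],
    [0,0,0],
    [0,0,0],
    [0,0,0],
    [0,0,0],
    [0,0,0],
    [0,0,0],
    [0,0,0],
    [0,0,0],
    [0,0,0],
    [0,0,0]
  ],
  "fingers": [0.8,0.8,0.8,0.8,0.8,0.8,0.8,0.8,0.8,0.8,0.8,0.8,0.8,0.8,0.8]
}}

```text
time_s: 28.98
tool_pos: [0.6433, -0.2224, 0.246]
tcp_rot: [[0.497, 0.868, -0.002], [0.868, -0.497, 0.001], [0.0, -0.002, -1.0]]
wrist_force: [0.1, 0.5, -1.0]
width: 0.0415
```

```bash
python3 - <<'E'
from h import *
c=cam('wrist');save(c,'w18');np.savez('c18.npz',**c)
E
```

```text
(no output)
```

View pics/w18.png

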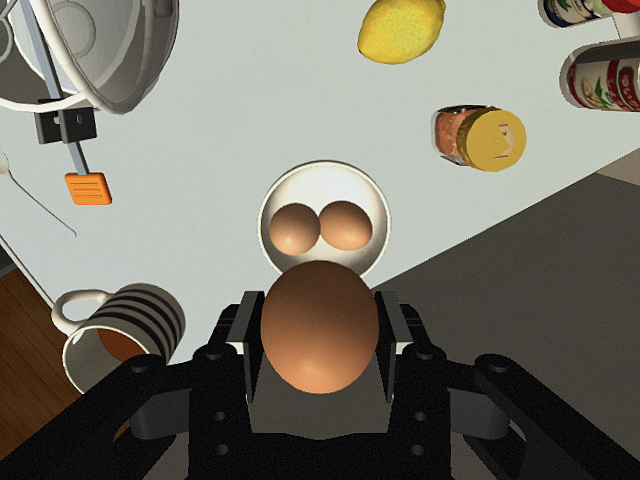

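```bash
python3 - <<'E'
from h import *
c=dict(np.load('c18.npz'))
t=np.linspace(0,6.283,180)
def f(o):
    P=proj(c,[[o[0]+.0575*np.cos(a),o[1]+.0575*np.sin(a),.052] for a in t]);return [P[:,0].min()-258,P[:,0].max()-390.5,P[:,1].min()-160]
s=least_squares(f,[.63,-.247]);print(s.x,s.fun)
o=s.x;v=np.array([.497,.868]);u=np.array([-.868,.497])
for p in [(295,229),(346,225)]:
    X=ray(c,p,.037)[:2];print(X,(X-o)@u,(X-o)@v)
X=np.array([.644,-.2234]);print((X-o)@u,(X-o)@v)
E
```

```text
[ 0.63219961 -0.24881022] [-1.16756618  1.16823162  0.10925873]
[ 0.60676002 -0.24113725] 0.025895031163859182 -0.005983333338550607
[ 0.64802059 -0.26037616] -0.019480877438536385 -0.0021762031859495186
0.0023861405258424357 0.027920870601439645
```

{"method": "move_arm", "body": {
  "delta_pos": [
    [2,4,-40],
    [2,4,-85],
    [2,4,-130],
    [2,4,-165],
    [2,4,-182],
    [2,4,-182],
    [2,3,-187],
    [1,2,-191],
    [1,2,-195],
    [1,2,-198],
    [1,2,-198]
  ],
  "angular": [
    [0,0,0],
    [0,0,0],
    [0,0,0],
    [0,0,0],
    [0,0,0],
    [0,0,0],
    [0,0,0],
    [0,0,0],
    [0,0,0],
    [0,0,0],
    [0,0,0]
  ],
  "fingers": [0.8,0.8,0.8,0.8,0.8,0.8,0.8,0.8,0.8,0.8,0.8]
}}

```text
time_s: 30.4
tool_pos: [0.6455, -0.221, 0.05]
tcp_rot: [[0.497, 0.868, 0.002], [0.868, -0.497, -0.001], [0.0, 0.002, -1.0]]
wrist_force: [-2.9, 2.7, 10.3]
width: 0.0414
```

```bash
python3 - <<'E'
from h import *
c=cam('wrist');save(c,'w19')
E
```

```text
(no output)
```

View pics/w19.png

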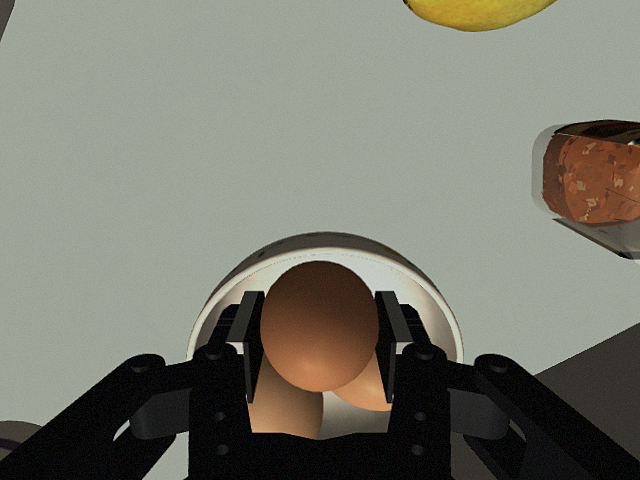

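{"method": "move_arm", "body": {
  "delta_pos": [
    [0,0,2],
    [0,0,3],
    [0,0,3],
    [0,0,3],
    [0,0,3],
    [0,0,3],
    [0,0,4],
    [0,0,4],
    [0,0,15],
    [0,0,45],
    [0,0,95],
    [0,0,145],
    [0,0,180],
    [0,0,198],
    [0,0,198]
  ],
  "angular": [
    [0,0,0],
    [0,0,0],
    [0,0,0],
    [0,0,0],
    [0,0,0],
    [0,0,0],
    [0,0,0],
    [0,0,0],
    [0,0,0],
    [0,0,0],
    [0,0,0],
    [0,0,0],
    [0,0,0],
    [0,0,0],
    [0,0,0]
  ],
  "fingers": [0.8,0.8,0.49,0.48,0.46,0.44,0.42,0.41,0.41,0.4,0.4,0.4,0.4,0.4,0.4]
}}

```text
time_s: 32.33
tool_pos: [0.6454, -0.2213, 0.2484]
tcp_rot: [[0.497, 0.868, 0.003], [0.868, -0.497, -0.002], [0.0, 0.004, -1.0]]
wrist_force: [-0.1, 0.2, -0.2]
width: 0.0511
```

```bash
python3 - <<'E'
from h import *
c=cam('wrist');save(c,'w20');np.savez('c20.npz',**c)
E
```

```text
(no output)
```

View pics/w20.png

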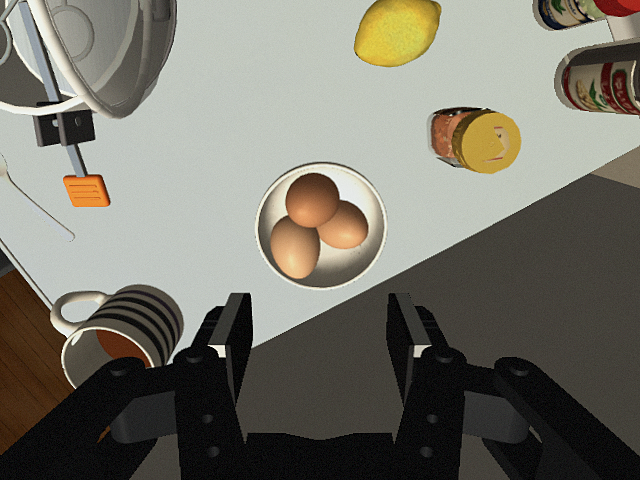

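{"method": "move_arm", "body": {
  "delta_pos": [
    [-45,27,0],
    [-90,54,0],
    [-135,82,0],
    [-145,105,0],
    [-140,140,0],
    [-130,170,0],
    [-115,200,0],
    [-98,225,0],
    [-98,232,0],
    [-98,232,-40],
    [-98,232,-85],
    [-98,232,-95],
    [-98,232,-95]
  ],
  "angular": [
    [0,0,0.1],
    [0,0,0.24],
    [0,0,0.38],
    [0,0,0.52],
    [0,0,0.66],
    [0,0,0.8],
    [0,0,0.94],
    [0,0,1.08],
    [0,0,1.22],
    [0,0,1.36],
    [0,0,1.5],
    [0,0,1.57],
    [0,0,1.57]
  ],
  "fingers": [0.6,0.8,1,1,1,1,1,1,1,1,1,1,1]
}}

```text
time_s: 34.0
tool_pos: [0.5463, 0.011, 0.1498]
tcp_rot: [[-0.867, 0.498, -0.003], [0.498, 0.867, 0.001], [0.003, -0.001, -1.0]]
wrist_force: [0.2, 0.9, 0.7]
width: 0.0001
```

```bash
python3 - <<'E'
from h import *
c=cam('wrist');save(c,'w21');T=cam('top');save(T,'t21')
E
```

```text
(no output)
```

View pics/w21.png

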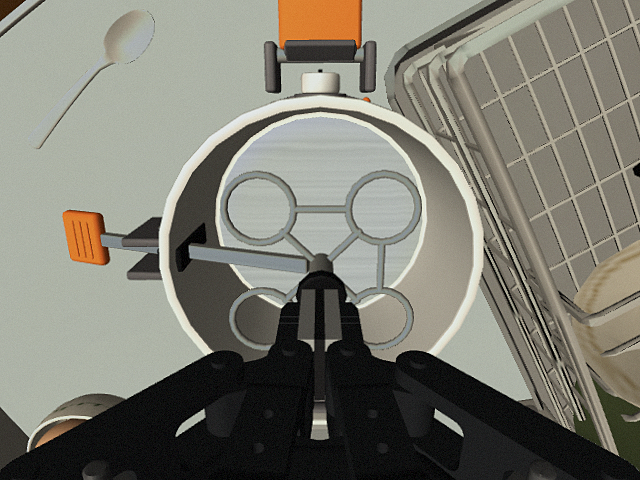

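View pics/t21.png

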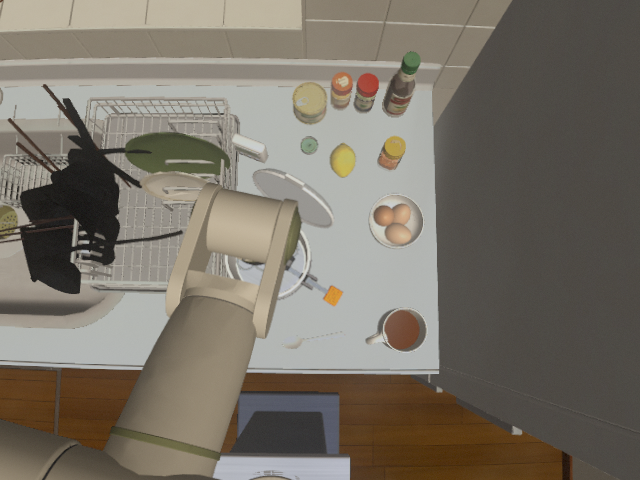

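{"method": "move_arm", "body": {
  "delta_pos": [
    [0,0,-10],
    [0,0,-18],
    [0,0,-26],
    [0,0,-34],
    [0,0,-42],
    [0,0,-50],
    [0,0,-58],
    [0,0,-66],
    [0,0,-72],
    [0,0,-76],
    [0,0,-78],
    [0,0,-78],
    [0,0,-78]
  ],
  "angular": [
    [0,0,0],
    [0,0,0],
    [0,0,0],
    [0,0,0],
    [0,0,0],
    [0,0,0],
    [0,0,0],
    [0,0,0],
    [0,0,0],
    [0,0,0],
    [0,0,0],
    [0,0,0],
    [0,0,0]
  ],
  "fingers": [1,1,1,1,1,1,1,1,1,1,1,1,1]
}}

```text
time_s: 35.72
tool_pos: [0.5472, 0.0108, 0.0759]
tcp_rot: [[-0.868, 0.497, 0.002], [0.497, 0.868, -0.001], [-0.002, 0.0, -1.0]]
wrist_force: [-8.7, -0.1, 28.0]
width: 0.0003
```

```bash
python3 - <<'E'
from h import *
c=cam('wrist');save(c,'w22')
E
```

View pics/w22.png

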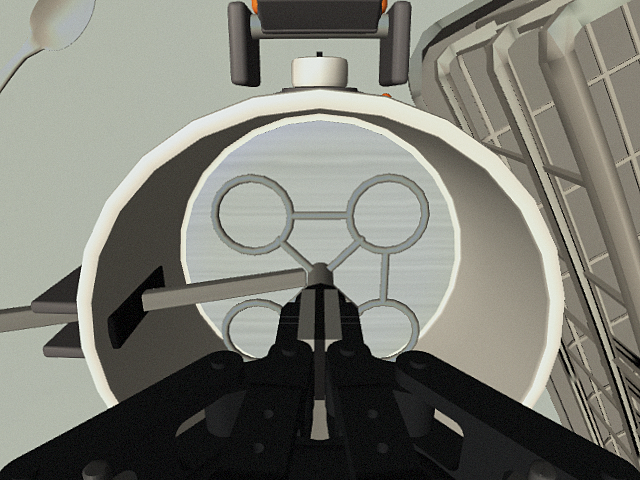

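{"method": "move_arm", "body": {
  "delta_pos": [
    [0,0,30],
    [0,0,85],
    [0,0,140],
    [0,0,195],
    [0,0,235],
    [0,0,235],
    [35,-20,235],
    [70,-40,235],
    [105,-60,235],
    [140,-80,235],
    [150,-86,235],
    [150,-86,235],
    [150,-86,235]
  ],
  "angular": [
    [0,0,0],
    [0,0,0],
    [0,0,0],
    [0,0,0],
    [0,0,0],
    [0,0,0],
    [0,0,0],
    [0,0,0],
    [0,0,0],
    [0,0,0],
    [0,0,0],
    [0,0,0],
    [0,0,0]
  ],
  "fingers": [1,1,1,1,1,1,1,1,1,1,1,1,1]
}}

```text
time_s: 37.4
tool_pos: [0.6967, -0.0748, 0.3077]
tcp_rot: [[-0.868, 0.497, -0.001], [0.497, 0.868, 0.0], [0.001, -0.0, -1.0]]
wrist_force: [0.6, 0.1, -1.0]
width: -0.0
```

```bash
python3 - <<'E'
from h import *
print(r.state()['joint_pos'])
c=cam('wrist');save(c,'w23');T=cam('top');save(T,'t23')
E
```

```text
[-2.75410992e-01  6.51165407e-01  6.12452789e-01  8.35591246e-05
  1.87913151e+00 -1.32568375e+00]
```

View pics/w23.png

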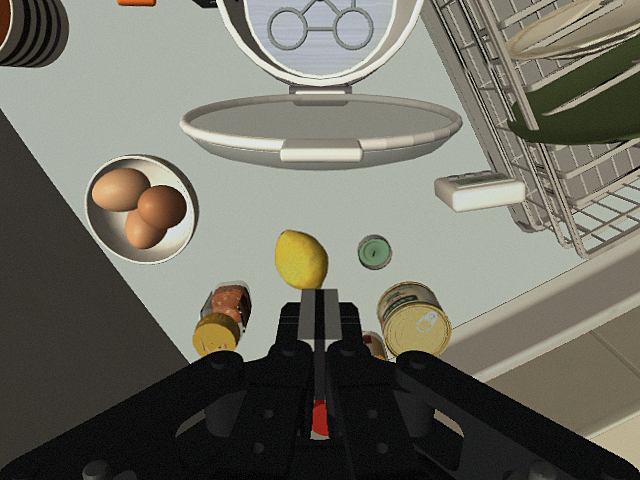

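View pics/t23.png

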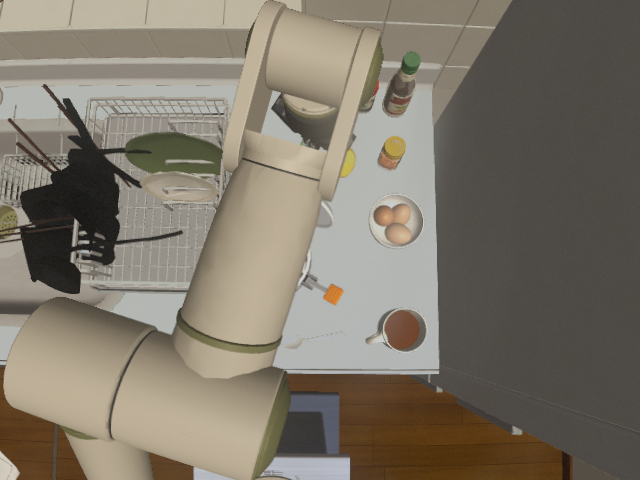

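```bash
python3 - <<'E'
import numpy as np
x0,z0=.172,.3077
for th in np.r_[1.7:0.0:-.1,0]:
    rho=np.interp(th,[0,.6,1.2,1.7],[.168,.160,.15,.135]);h=np.interp(rho,[.085,.11,.135,.15,.16,.166,.18],[.027,.025,.0195,.015,.011,.008,.007])
    x=.087-rho*np.cos(th)+h*np.sin(th)+.011; z=.102+rho*np.sin(th)+h*np.cos(th)
    d=x-x0
    print(round(th,1),round(x*1e3),round(z*1e3),'delta',round(d*868),round(-d*497),round((z-z0)*1e3))
E
```

```text
1.7 135 233 delta -32 19 -74
1.6 121 239 delta -45 26 -68
1.5 106 244 delta -58 33 -64
1.4 90 247 delta -71 41 -61
1.3 74 248 delta -85 49 -60
1.2 58 247 delta -99 57 -60
1.1 42 244 delta -113 65 -64
1.0 27 238 delta -126 72 -69
0.9 12 231 delta -139 80 -76
0.8 -2 223 delta -151 87 -85
0.7 -16 213 delta -163 93 -95
0.6 -28 201 delta -173 99 -106
0.5 -39 188 delta -183 105 -119
0.4 -48 174 delta -191 109 -133
0.3 -56 159 delta -198 113 -149
0.2 -62 143 delta -203 116 -165
0.1 -67 127 delta -207 119 -181
0.0 -70 110 delta -210 120 -198
```

{"method": "move_arm", "body": {
  "delta_pos": [
    [0,0,-40],
    [0,0,-74],
    [-18,10,-74],
    [-32,19,-74],
    [-45,26,-68],
    [-58,33,-64],
    [-71,41,-61],
    [-85,49,-60],
    [-99,57,-60],
    [-113,65,-64],
    [-126,72,-69],
    [-126,72,-69]
  ],
  "angular": [
    [0,0,0],
    [0,0,0],
    [0,0,0],
    [0,0,0],
    [0,0,0],
    [0,0,0],
    [0,0,0],
    [0,0,0],
    [0,0,0],
    [0,0,0],
    [0,0,0],
    [0,0,0]
  ],
  "fingers": [1,1,1,1,1,1,1,1,1,1,1,1]
}}

```text
time_s: 39.0
tool_pos: [0.5703, -0.0026, 0.2401]
tcp_rot: [[-0.868, 0.497, 0.0], [0.497, 0.868, -0.0], [-0.0, 0.0, -1.0]]
wrist_force: [0.6, -0.1, 0.9]
width: 0.0002
```

```bash
python3 - <<'E'
from h import *
c=cam('wrist');save(c,'w24');T=cam('top');save(T,'t24');save(cam('scene'),'s24')
E
```

```text
(no output)
```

View pics/w24.png

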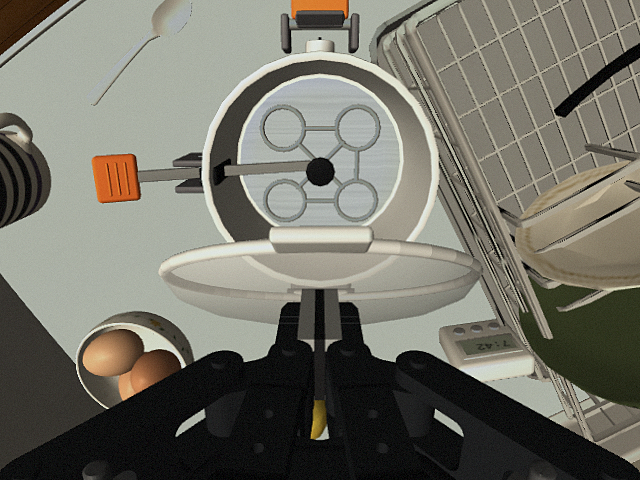

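View pics/t24.png

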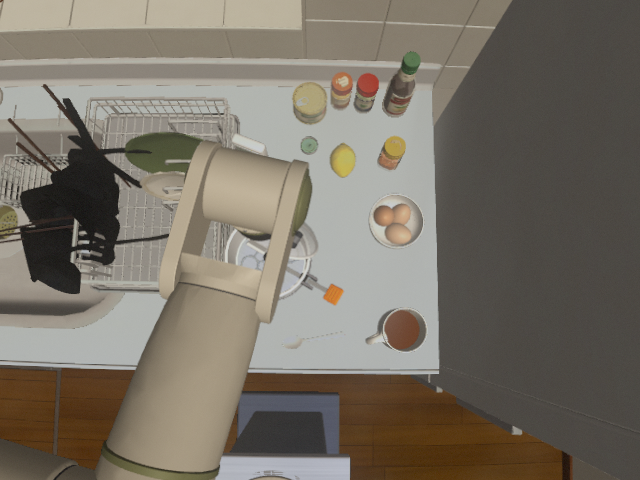

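{"method": "move_arm", "body": {
  "delta_pos": [
    [-13,8,-7],
    [-25,15,-16],
    [-37,21,-26],
    [-47,27,-37],
    [-57,33,-50],
    [-65,37,-64],
    [-72,41,-80],
    [-77,44,-96],
    [-77,44,-96]
  ],
  "angular": [
    [0,0,0],
    [0,0,0],
    [0,0,0],
    [0,0,0],
    [0,0,0],
    [0,0,0],
    [0,0,0],
    [0,0,0],
    [0,0,0]
  ],
  "fingers": [1,1,1,1,1,1,1,1,1]
}}

```text
time_s: 40.28
tool_pos: [0.4939, 0.0408, 0.1428]
tcp_rot: [[-0.867, 0.498, -0.002], [0.498, 0.867, 0.0], [0.002, -0.001, -1.0]]
wrist_force: [-0.4, 0.2, 0.6]
width: 0.0
```

```bash
python3 - <<'E'
from h import *
c=cam('wrist');save(c,'w25');T=cam('top');save(T,'t25')
E
```

```text
(no output)
```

View pics/w25.png

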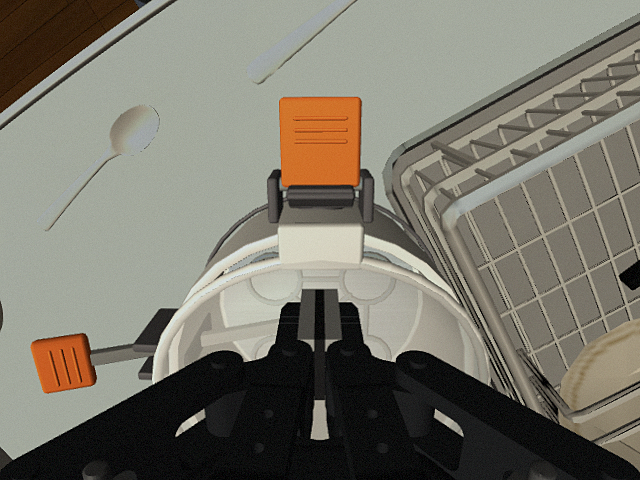

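{"method": "move_arm", "body": {
  "delta_pos": [
    [-3,2,-8],
    [-5,3,-16],
    [-7,4,-22],
    [-9,5,-27],
    [-10,6,-31],
    [-10,6,-34],
    [-10,6,-37],
    [-10,6,-37]
  ],
  "angular": [
    [0,0,0],
    [0,0,0],
    [0,0,0],
    [0,0,0],
    [0,0,0],
    [0,0,0],
    [0,0,0],
    [0,0,0]
  ],
  "fingers": [1,1,1,1,1,1,1,1]
}}

```text
time_s: 41.38
tool_pos: [0.4843, 0.0467, 0.1069]
tcp_rot: [[-0.867, 0.497, 0.001], [0.497, 0.867, -0.001], [-0.001, 0.0, -1.0]]
wrist_force: [-1.8, -1.1, 12.0]
width: 0.0001
```

```bash
python3 - <<'E'
from h import *
c=cam('wrist');save(c,'w26')
E
```

```text
(no output)
```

View pics/w26.png

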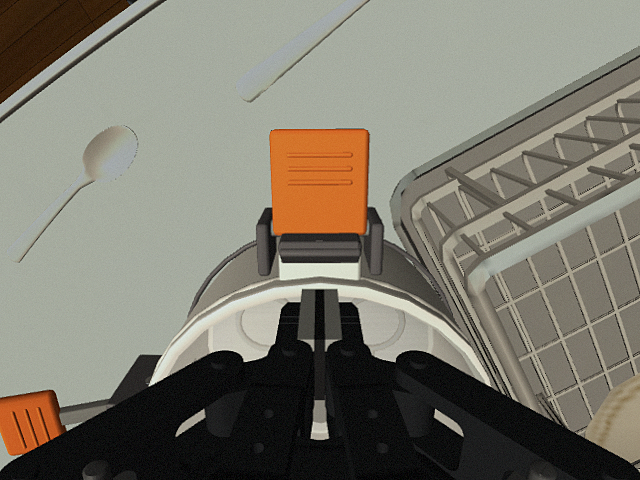

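{"method": "move_arm", "body": {
  "delta_pos": [
    [0,0,-2],
    [0,0,-3],
    [0,0,-3],
    [0,0,5],
    [0,0,15],
    [0,0,50],
    [0,0,100],
    [0,0,130],
    [0,0,130]
  ],
  "angular": [
    [0,0,0],
    [0,0,0],
    [0,0,0],
    [0,0,0],
    [0,0,0],
    [0,0,0],
    [0,0,0],
    [0,0,0],
    [0,0,0]
  ],
  "fingers": [1,1,1,1,1,1,1,1,1]
}}

```text
time_s: 42.55
tool_pos: [0.4845, 0.0469, 0.2377]
tcp_rot: [[-0.868, 0.497, 0.003], [0.497, 0.868, -0.0], [-0.003, 0.001, -1.0]]
wrist_force: [0.2, 1.0, 0.1]
width: -0.0001
```

```bash
python3 - <<'E'
from h import *
c=cam('wrist');save(c,'w27');T=cam('top');save(T,'t27')
E
```

```text
(no output)
```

View pics/w27.png

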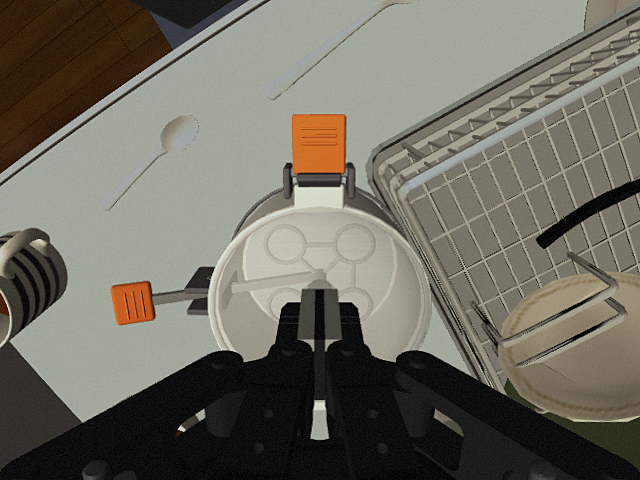

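View pics/t27.png

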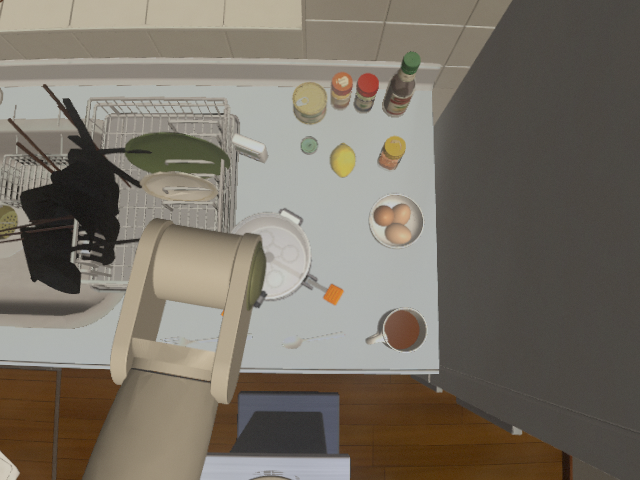

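{"method": "move_arm", "body": {
  "delta_pos": [
    [-25,40,20],
    [-50,85,30],
    [-75,130,30],
    [-100,175,30],
    [-125,220,30],
    [-150,265,30],
    [-150,265,30],
    [-150,265,30]
  ],
  "angular": [
    [0,0,0],
    [0,0,0],
    [0,0,0],
    [0,0,0],
    [0,0,0],
    [0,0,0],
    [0,0,0],
    [0,0,0]
  ],
  "fingers": [1,1,1,1,1,1,1,1]
}}

```text
time_s: 43.65
tool_pos: [0.334, 0.3114, 0.2652]
tcp_rot: [[-0.868, 0.497, -0.002], [0.497, 0.868, -0.001], [0.001, -0.002, -1.0]]
wrist_force: [0.5, -0.3, 0.2]
width: 0.0001
```

```bash
python3 - <<'E'
from h import *
S=cam('scene');T=cam('top')
a=cv2.imread('pics/scene0.png')[180:400,210:500];b=S['img'][180:400,210:500]
cv2.imwrite('pics/cmp.png',cv2.resize(np.vstack([a,b]),(790,600)[::1] if 0 else (395*1,600)))
save(S,'s28',(210,180,500,400),(790,600));save(T,'t28',(200,180,440,360),(800,600))
E
```

```text
(no output)
```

View pics/s28.png

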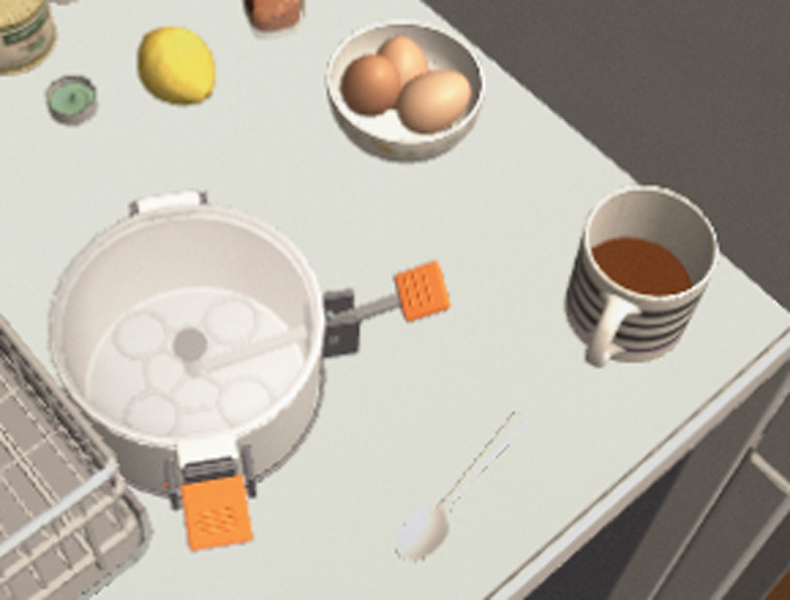

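View pics/t28.png

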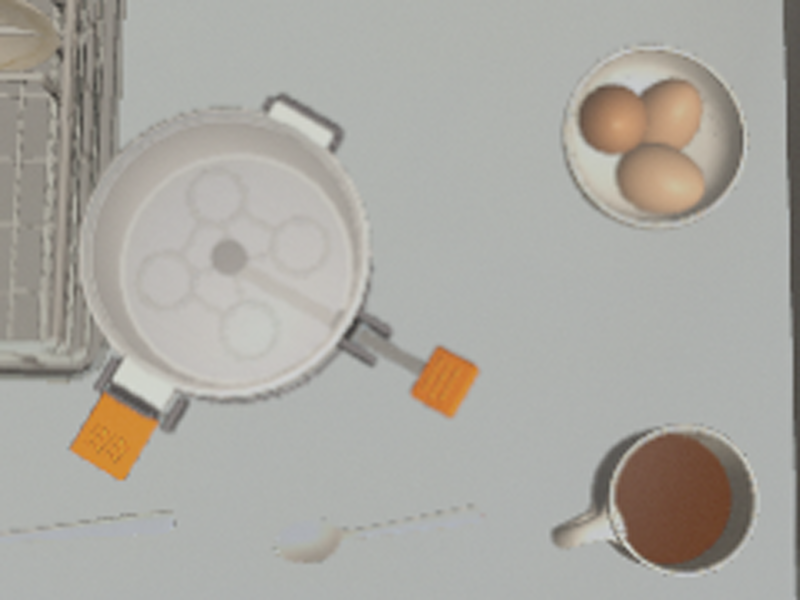

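View pics/cmp.png

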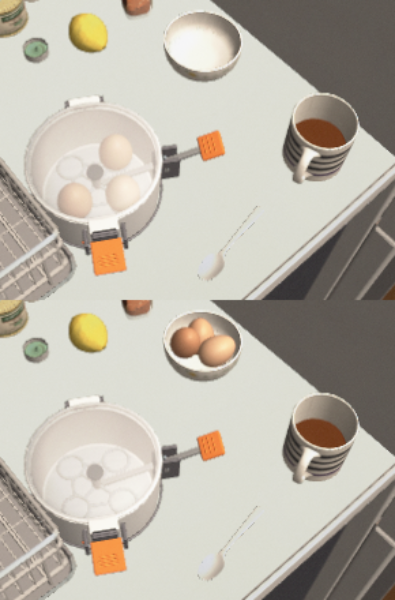

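The last pictures show all three eggs in the upright bowl. The lid is shut under the latch, the rack is down with the lever pad up, and the bystanders have not moved. I am handing in.

```bash
python3 -c "
from rig import r
print(r.sign_off(), r.state()['time_s'])"
```

```text
the job is handed in; nothing more can be done
the job is handed in; nothing more can be done
```

The job is handed in: all three eggs are in the rice bowl, the rack is down and the lid is latched shut. It took about 44 s of robot time, against the 210 s limit.

- **Opening:** I pressed the release key, the lid popped up, and I swung it back to its stop (about 1.7 rad by camera). I then pressed the lever to its end and the rack came up.
- **Eggs:** I took them one at a time at the 20 N grip and let each go low inside the bowl. On the third, about 10 N showed at the wrist as it touched the bowl or the other eggs, so I eased up a few millimetres before letting go.
- **Closing:** I pressed the empty rack down until the tool stopped at 76 mm, the height given for the knob with the rack down. I then drew the lid forward and pressed it shut with about 12 N.

**Last checks, before handing in:**
- The lid stayed shut after the tool withdrew.
- The lever pad is up.
- The bowl is upright with the three eggs apparently at rest, well within 50 mm of its axis by camera.
- The mug and teaspoon look the same as in the first picture, and the timer showed no change in the last view of it.

Nothing failed. The top and scene cameras disagreed by about 5 to 8 mm in x, so I used the wrist camera for the egg and bowl positions. The joint angles could only be judged from pictures and contact heights.

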